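# Shut the chlorine analyser and lock its cover with the square key

## Task

The chlorine analyser lying on the bench has been serviced: swing its cover fully shut, then take the square T-handled key from the wooden tool block, put it fully into the latch socket in the cover and turn it clockwise as far as it goes to lock the cover. Take the key out again and put it back upright in its place in the tool block. Leave the cover shut and locked, and do not knock or shift the other things on the bench.

Things in the scene. Friction and masses are not known exactly. Their poses are not given: they have to be found in the camera images.
- analyser: chlorine analyser: light grey wall enclosure lying on its back, fixed to the bench, base 200 (x) x 250 (y) x 80 mm tall; three cable glands stand out 22 mm on its +y side. Origin: centre of its underside. x points away from the robot, from the cover's free edge to its hinge; y along the hinge; z up
- cover (a joint): hinge of the analyser's cover (rad): 0 = fully shut on the base (hard stop), grows as it opens; starts 0.45 to 0.9. A friction hinge: the cover stays at the angle where it is left; 1 to 4 N down near its free edge moves it. Shut but not locked, about 10 N upward at the latch would lift it
- cover_hinge (a point): middle of the cover's hinge line, 80 mm above the bench, fixed, with the analyser's axes. The cover turns about this y axis. In these axes the shut cover spans x -200 to 0, y -125 to 125, z 0 to 30 mm: its outer (top) face is then 110 mm above the bench
- cover_edge (a point): middle of the cover's free edge (near the robot), on its outer face; moves with the cover. x lies in the face and points to the hinge, z points out of the face. 200 mm from the hinge line. The outer face is flat and may be pushed anywhere, except on the latch; a 2 mm thick black keypad and display lies 94 to 156 mm from this edge
- latch_socket (a point): centre of the mouth of the square steel socket in the cover, 34 mm from the free edge, half-way along it. z points out of the cover; x and y are square to its sides and turn with the latch. 14 mm square, 18 mm deep, 2 mm chamfer. The mouth lies 4 mm below the outer face, 7 mm below the rim of a round bezel (bore 34, outside 49 mm)
- latch (a joint): latch angle (rad), grows clockwise seen from above; starts open at 0.05 to 0.45; 1.571 = locked (hard stop). Stays where it is left; takes about 0.12 N m. Locking swings a tongue under a lip of the base, so the cover must be fully shut. A black pointer line on the socket's -y side points to the cover's free edge when locked
- key_center (a point): centre of the loose steel key, half-way up it: 102 mm tall, about 0.18 kg, standing upright in the tool block; z up, from bit to handle. From its lower end: square bit 12 x 12 x 26 mm (its last 4 mm stepped down to 8 mm), flange 28 mm diameter x 4 mm, shaft 13 mm diameter, crossbar. Bit sides are parallel to the key's x and y
- key_handle (a point): centre of the key's crossbar handle, 39 mm above key_center; bar 16 mm thick (x) x 76 mm long (y) x 24 mm tall. Grip it across its thickness. Same axes as key_center
- key_tip (a point): lower end of the key's square bit, on its axis, 51 mm below key_center; same axes. It fits the socket in any of four quarter turns, with about 0.18 rad of turning play; fully in, the tip rests on the socket floor, 18 mm below the socket's mouth
- place0 (a point): centre of the mouth of one of the two round holes in the top of the wooden tool block (200 mm along its x, 80 mm along y, 60 mm tall, fixed). Hole 20 mm diameter, 45 mm deep. The key hangs in it by its flange, which rests on the block's top, the tip 26 mm below this point. Either hole may hold the key at the start; the other holds the screwdriver
- place1 (a point): the same for the block's other hole, 110 mm from place0
- screwdriver: stubby screwdriver with a round black handle 33 mm diameter, 68 mm tall, standing blade down in the other hole of the tool block; origin at the underside of the handle, on the block's top. Leave it alone
- wash_bottle: white plastic wash bottle, 76 mm diameter, 200 mm tall with a bent spout; origin at the centre of its underside. Leave it alone
- sample_bottle: white sample bottle with a grey metal cap, 74 mm diameter, 156 mm tall; origin at the centre of its underside. Leave it alone
- ph_meter: dark handheld meter lying flat, 190 x 85 x 34 mm; origin at the centre of its underside. Leave it alone
Mind the look-alikes: they are no part of the job. What is shaped like the part that bears key_center but green or yellow is not meant.

How it is judged:
By the outcome, as a careful person would: the job done as asked, in the order asked, and still so for the second after the job is handed in, with the robot touching nothing.
It also fails if it takes over 72 s, if anything falls off the work surface, if the arm or the gripper's body presses on something with over 40 N, if the wrist force passes 120 N, or if a joint passes its speed limit or range.

## Robot

A 6-joint arm with a two-finger parallel gripper is mounted at the origin on the work surface. World frame = base frame: x ahead of the robot, y to its left, z up, the work surface at z = 0. Lengths are in m, angles in rad, forces in N, time in s.
With the tool pointing down it reaches from about 0.3 to 0.875 m from the base axis. Payload 4.2 kg.
Tool frame: the origin (TCP) lies at the centre of the arm's flange, where the gripper is bolted on; the fingertips stand 173 mm ahead of it and the grasp point (between the pads) lies 155 mm ahead of it (env.finger_overhang is the distance from the TCP to the fingertips, in m); z points along the fingers, x is the direction in which the jaws open and shut, and the axes are right-handed (so a half turn about z gives the same grasp; the last joint's range is limited). The gripper opens to 85 mm and grips with 20 to 120 N. Pads are 22 mm wide; open, the fingers measure 114 mm over their backs; the gripper's body (76 mm by 85 mm) begins 54 mm behind the grasp point. The pads swing forward as they close: fully open they stand 13 mm farther back than shut.
Start: joints at [1.149, 0.32, 1.565, -0, 1.257, -0.02], TCP at [0.225, 0.529, 0.405] pointing down, gripper open.
Joint ranges: [-3.11, 3.11], [-0.84, 2.01], [0.21, 2.61], [-1.34, 4.49], [0.05, 2.63], [-2.56, 2.56]. Speed limits (rad/s): [2.57, 2.57, 3.14, 3.14, 3.14, 3.14].

## Interface

Orientations are given as a 3x3 rotation matrix whose columns are the frame's x, y, z axes.
In Python, from station import sensors, imaging, env, spotter gives the robot as it stands.
- The arm moves only by the shell command python3 -m pendant 'ROWS' [OPENING] [FORCE]. ROWS is text: rows parted by semicolons, each of 6 numbers parted by spaces: the shift along the tool's x, y, z scaled (see below), then the turn, a rotation vector about the tool's x, y, z scaled (see below). In form: dx dy dz rx ry rz; .... A call has 1 to 5 rows; each row is the pose to reach, as a shift and turn from the pose commanded when the call began, along the tool's axes at that moment; what a row does not reach only later rows make up. The controller multiplies each number of a shift by 0.25 m and each number of a turn by 1.5 rad. A row lasts 1/8 s, in which the tool goes at most 62.5 mm and 10.7 degrees, less where a joint would pass 70% of its speed; a pose out of reach is approached as far as the arm can. A call with a number of a shift or a turn outside -1 to 1 is refused whole. A call with a gripper value outside its range is refused whole. OPENING is the closure in counts, from 0 (fully open) to 255 (shut), set as the call begins (- or left out, the last holds). The fingers move at their own pace and stop on an object; FORCE is the grip in N (left out, the last holds). Time passes only in rows, so rows that repeat a pose let the fingers close. It gives the time, the measured TCP pose, the force and the opening at its end, in the units of the state.
- sensors.get_obs(): the state, without advancing time (a new reading comes with each control period).
- imaging.read_camera(name): name is "scene" or "side" or "wrist"; returns a dict with "color" (384x512x3 uint8, blue, green, red), "fovy" (degrees; the focal length in pixels is half the picture's height over the tangent of half this angle, whatever the lens; pixels are square), "cx", "cy" (the principal point, pixels), "eye" and "orientation" of the camera in the world; the wrist camera has in their place "mount" (4x4, takes a point from camera to tool coordinates, whose origin is the TCP and whose axes are the tool frame's). Camera axes: x right, y up, looking along -z (the intrinsics and any distortion apply to the point x, -y, -z); pixel columns grow to the right and rows downward; lengths in m; the calibration is good to about 2 mm. A picture is of the moment at which its call begins: read the wrist's pose just before it. There is no depth.
- env.job_done(): hands the job in, once; it reports no verdict.
Trained networks look in a picture, given as the dict that the camera call returned (one of the last four; its "shot" number tells which), for a name from the list of things; names that differ only in an ending like _2 or _b are one class to them, and where a whole thing is asked for, a point or a joint stands for the part that bears it (a point fixed in the world has none). Each returns a list of dicts, best first, with "confidence" (0 to 1); they miss things now and then, are a little off and sometimes report something else, mostly with a low value. They report only what shows in the picture. A call takes as long as a camera call. They do not tell look-alikes from the thing itself.
- spotter.masks_of(name, picture): "mask" (384x512 bool, what is visible of it) and "bbox" ([left, top, width, height] in pixels, round what is visible of it).
The state is a dict: "time": time; "joint_positions": joint angles; "joint_velocities": joint speeds; "tau": joint torques, N m; "position": TCP position; "tool_rot": TCP orientation; "wrist_force": force on the tool from outside, world axes, zero at the start; "moment": the same for the moment, N m; "width": finger opening in m.
Only numpy, scipy, OpenCV 4.12 (cv2) and the standard library are available. Lean on these libraries where they do the work, as an engineer would, in place of code of your own. Each camera call takes 0.05 s, during which the arm holds its last target. There are 200 camera calls.

## Working session

There is one attempt and no reset: what is moved stays moved. The work goes in short steps, Python scripts to look and compute and a shell command to move; the robot and the scene stay as the last step left them, time stands still between calls to the robot, and variables do not carry over. Pictures are saved under pics/ and viewed, about 8 in all and at most 12, crops included, and the job is handed in when it is done.

```bash
ls; mkdir -p pics; cat > h.py <<'E'
import numpy as np, cv2
from station import sensors, imaging, env, spotter
def cam(name):
    o=sensors.get_obs(); p=imaging.read_camera(name)
    if 'mount' in p:
        T=np.eye(4);T[:3,:3]=np.array(o['tool_rot']).reshape(3,3);T[:3,3]=o['position']
        M=T@np.array(p['mount']); p['R']=M[:3,:3];p['e']=M[:3,3]
    else:
        p['R']=np.array(p['orientation']).reshape(3,3);p['e']=np.array(p['eye'])
    p['f']=192/np.tan(np.radians(p['fovy'])/2)
    return p
def ray(p,u,v):
    d=p['R']@np.array([(u-p['cx'])/p['f'],-(v-p['cy'])/p['f'],-1.]); return d
def at_z(p,u,v,z):
    d=ray(p,u,v); return p['e']+d*(z-p['e'][2])/d[2]
def proj(p,X):
    c=(np.asarray(X)-p['e'])@p['R']; return np.array([p['cx']+p['f']*c[...,0]/-c[...,2],p['cy']-p['f']*c[...,1]/-c[...,2]]).T
def tri(a,ua,b,ub):
    A=[];B=[]
    for p,u in((a,ua),(b,ub)):
        d=ray(p,*u);d/=np.linalg.norm(d);P=np.eye(3)-np.outer(d,d);A.append(P);B.append(P@p['e'])
    A=np.vstack(A);B=np.hstack(B);return np.linalg.lstsq(A,B,rcond=None)[0]
E
python3 - <<'E'
from h import *
ims=[]
for n in('scene','side','wrist'):
    p=cam(n);cv2.imwrite(f'pics/{n}0.png',p['color']);ims.append(p['color'])
    print(n,{k:v for k,v in p.items() if k not in('color','R')})
    for t in('key_center','key_handle','analyser','cover','screwdriver','place0'):
        try:
            for r in spotter.masks_of(t,p)[:4]: print('  ',t,round(r['confidence'],2),r['bbox'])
        except Exception as ex: print(t,ex)
cv2.imwrite('pics/all0.png',np.hstack(ims[:2])[:, :])
o=sensors.get_obs();print(o)
E
```

```text
pics
scene {'fovy': 56.28598066118617, 'cx': 254.79923333698133, 'cy': 198.57215709948719, 'eye': array([0.98833841, 0.41949039, 0.76902424]), 'orientation': array([[-0.64851465, -0.53363182,  0.54283131],
       [ 0.76116495, -0.46166374,  0.45551565],
       [ 0.00752789,  0.70859274,  0.70557753]]), 'shot': 1, 'e': array([0.98833841, 0.41949039, 0.76902424]), 'f': np.float64(358.9355975768452)}
   key_center 0.72 [136.7, 154.5, 27.7, 27.7]
   key_center 0.61 [184.0, 173.6, 23.5, 27.1]
   key_center 0.56 [125.0, 145.8, 10.0, 31.4]
   key_handle 0.92 [184.9, 172.6, 21.4, 29.2]
   key_handle 0.64 [122.4, 143.8, 15.5, 31.2]
   key_handle 0.53 [138.9, 155.5, 23.8, 25.8]
   analyser 0.83 [187.3, 195.4, 148.9, 161.3]
   cover 0.77 [184.0, 195.2, 150.7, 146.0]
   cover 0.17 [260.7, 224.1, 15.7, 13.9]
   screwdriver 0.67 [389.2, 297.5, 81.2, 66.8]
   screwdriver 0.53 [175.6, 144.1, 11.5, 20.3]
   place0 0.6 [131.5, 148.8, 74.5, 62.0]
   place0 0.47 [185.5, 189.8, 146.5, 152.7]
side {'fovy': 47.56168447020467, 'cx': 258.80395927342244, 'cy': 188.8707920244926, 'eye': array([-0.00687941, -0.
[... 1433 characters left out ...]
 1.25739713e+00, -1.99845046e-02]), 'joint_velocities': array([ 1.51735566e-03, -7.19706965e-04, -1.94188063e-03, -1.70754607e-06,
        1.50822227e-03,  8.79081156e-04]), 'tau': array([ 1.82020034e-03, -4.15427148e+01, -2.34424585e+01,  1.57949107e-04,
        1.96904493e-04,  5.75599600e-06]), 'position': array([0.22486211, 0.52919115, 0.40474804]), 'tool_rot': array([[ 3.91095294e-01,  9.20350189e-01,  3.71752821e-05],
       [ 9.20350183e-01, -3.91095296e-01,  9.96306815e-05],
       [ 1.06234194e-04, -4.75081302e-06, -9.99999994e-01]]), 'wrist_force': array([ 0.38528872, -0.61896106, -0.09780732]), 'moment': array([-0.02793607,  0.02514266,  0.06378696]), 'width': 0.08563045453576276}
```

View picture.

```bash
python3 - <<'E'
import cv2,numpy as np
a=cv2.imread('pics/scene0.png');b=cv2.imread('pics/side0.png')
t=np.vstack([np.hstack([cv2.resize(a,(400,300)),cv2.resize(b,(400,300))]),
 np.hstack([cv2.resize(a[130:230,105:238],(400,300),interpolation=2),cv2.resize(b[215:320,280:420],(400,300),interpolation=2)])])
cv2.imwrite('pics/v1.png',t)
E
```

```text
(no output)
```

View pics/v1.png

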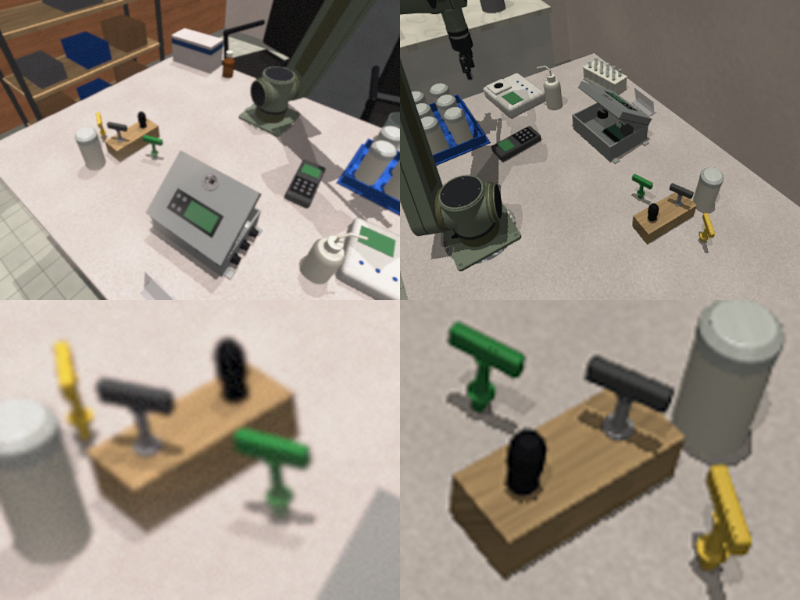

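```bash
python3 - <<'E'
import cv2,numpy as np
a=cv2.imread('pics/scene0.png');b=cv2.imread('pics/side0.png')
t=np.hstack([cv2.resize(a[185:365,180:345],None,fx=2.4,fy=2.4,interpolation=2),cv2.resize(b[95:215,215:335],(400,432),interpolation=2)])
cv2.imwrite('pics/v2.png',t);print(t.shape)
E
```

```text
(432, 796, 3)
```

View pics/v2.png

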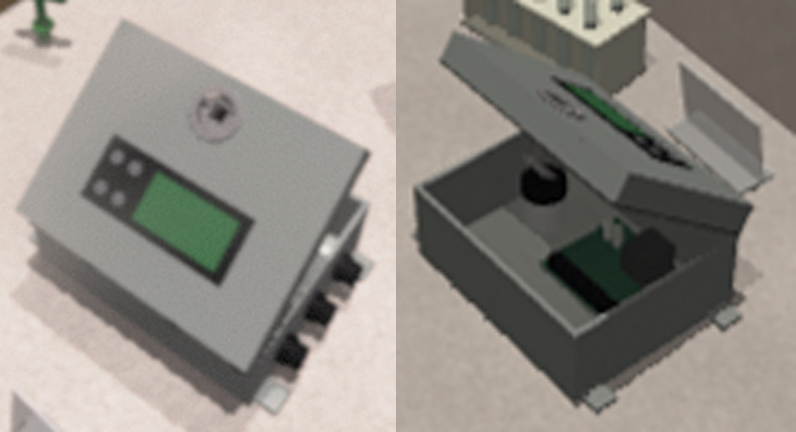

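```bash
cat > fit.py <<'E'
from h import *
from scipy.optimize import least_squares
import pickle
def mk(fovy,cx,cy,eye,o): return dict(f=192/np.tan(np.radians(fovy)/2),cx=cx,cy=cy,e=np.array(eye),R=np.array(o))
S=mk(56.28598066118617,254.79923333698133,198.57215709948719,[0.98833841,0.41949039,0.76902424],[[-0.64851465,-0.53363182,0.54283131],[0.76116495,-0.46166374,0.45551565],[0.00752789,0.70859274,0.70557753]])
D=mk(47.56168447020467,258.80395927342244,188.8707920244926,[-0.00687941,-0.72998514,0.98383024],[[0.82295194,0.40311299,-0.40031241],[-0.56808535,0.57721751,-0.58659951],[-0.00539855,0.71015482,0.70402485]])
def pose(q):
    x,y,w,t=q;c,s=np.cos(w),np.sin(w);Rw=np.array([[c,-s,0],[s,c,0],[0,0,1]]);H=np.array([x,y,.08])
    ct,st=np.cos(t),np.sin(t);Rt=np.array([[ct,0,st],[0,1,0],[-st,0,ct]])
    return H,Rw,Rt
def cov(q,P): H,Rw,Rt=pose(q);return H+(np.asarray(P)/1000.)@(Rw@Rt).T
def base(q,P): H,Rw,Rt=pose(q);return H+(np.asarray(P)/1000.)@Rw.T
E
python3 - <<'E'
from fit import *
s=lambda u,v:(180+u/2.4,185+v/2.4); d=lambda u,v:(215+(u-396)/3.3333,95+v/3.6)
obs=[(S,cov,(-200,-125,30),s(125,19)),(S,cov,(-200,125,30),s(369,153)),(S,cov,(0,-125,30),s(19,208)),(S,cov,(0,125,30),s(246,370)),(S,cov,(-166,0,33),s(214,115)),
(D,cov,(-200,125,30),d(457,32)),(D,cov,(-200,-125,30),d(629,175)),(D,cov,(-200,-125,0),d(612,198)),(D,cov,(0,-125,30),d(751,207)),(D,cov,(-200,125,0),d(442,62)),
(D,base,(-200,-125,0),d(576,334)),(D,base,(-200,-125,-80),d(574,402)),(D,base,(-200,125,0),d(416,186))]
r=lambda q:np.concatenate([proj(p,f(q,P))-u for p,f,P,u in obs])
b=min((least_squares(r,[.55,.1,w,.6],loss='soft_l1') for w in(-.5,0,.5)),key=lambda z:z.cost)
print(b.x,b.cost);print(r(b.x).reshape(-1,2).round(1))
q=b.x;q0=[*q[:3],0]
print('edge',cov(q,(-200,0,30)),'latch open',cov(q,(-166,0,26)),'shut',cov(q0,(-166,0,26)))
print('-y edge corner',cov(q,(-200,-125,30)))
sc=lambda u,v:(105+u/3.0075,130+(v-300)/3); sd=lambda u,v:(280+(u-400)/2.857,215+(v-300)/2.857)
for n,a,c in(('key bar',(135,397),(629,383)),('keybar end far/L',(100,389),(591,368)),('keybar R',(172,404),(669,398)),('flange',(146,447),(619,430)),('sd top',(231,345),(528,440)),('bottle top',(22,422),(743,328)),('green bar',(272,448),(487,350)),('yellow',(65,368),(727,495))):
    print(n,tri(S,sc(*a),D,sd(*c)).round(3))
E
```

```text
[0.72317547 0.14854724 0.06803983 0.62666881] 11.358075632313662
[[-1.4 -0.3]
 [-1.3 -1.4]
 [-2.4  1.3]
 [-0.7  1.8]
 [ 0.3 -0.6]
 [-1.9 -0.5]
 [-0.7 -0.7]
 [-0.6  2.2]
 [ 0.5 -0.7]
 [-1.6 -0.2]
 [-0.7  0.2]
 [-0.4 -0.2]
 [-1.2 -0.5]]
edge [0.57910597 0.13872962 0.22158953] latch open [0.60424139 0.14044247 0.19841029] shut [0.55755956 0.13726134 0.106     ]
-y edge corner [0.58760439 0.01401885 0.22158953]
key bar [ 0.576 -0.317  0.124]
keybar end far/L [ 0.58  -0.308  0.138]
keybar R [ 0.572 -0.325  0.112]
flange [ 0.576 -0.32   0.059]
sd top [ 0.464 -0.311  0.124]
bottle top [ 0.681 -0.34   0.148]
green bar [ 0.519 -0.197  0.09 ]
yellow [ 0.578 -0.436  0.099]
```

```bash
cat > go.py <<'E'
import sys
from h import *
from scipy.spatial.transform import Rotation as Rn
def go(x,y,z,yaw=None):
    o=sensors.get_obs();R=np.array(o['tool_rot']).reshape(3,3);p=np.array(o['position'])
    d=R.T@(np.array([x,y,z])-p)/.25
    cur=np.arctan2(R[1,0],R[0,0]); yaw=cur if yaw is None else yaw
    T=np.array([[np.cos(yaw),np.sin(yaw),0],[np.sin(yaw),-np.cos(yaw),0],[0,0,-1]])
    r=Rn.from_matrix(R.T@T).as_rotvec()/1.5
    print('t',round(o['time'],2),'pos',p.round(4),'yaw',round(cur,3),'w',round(o['width'],4),'F',np.round(o['wrist_force'],1),'j',np.round(o['joint_positions'],2));print('row',*d.round(4),*r.round(4),'| mm',round(np.linalg.norm(d)*250),'rows>=',max(np.linalg.norm(d)*4,np.linalg.norm(r)*1.5/.187).round(1))
if __name__=='__main__': go(*map(float,sys.argv[1:]))
E
python3 go.py .225 .529 .46; python3 - <<'E'
from fit import *
q=np.array([.72317547,.14854724,.06803983,.62666881])
for t in(.627,.47,.31,.16,0): print(t,(cov([*q[:3],t],(-178,-60,30))).round(4))
for n,u in(('wash base',(204,136)),):print(n,at_z(D,*u,0))
E
python3 go.py .59 .07 .46
```

```text
t 1.05 pos [0.2249 0.5292 0.4047] yaw 1.169 w 0.0856 F [ 0.4 -0.6 -0.1] j [ 1.15  0.32  1.56  0.    1.26 -0.02]
row -0.0005 0.0008 -0.221 -0.0 -0.0001 0.0 | mm 55 rows>= 0.9
0.627 [0.601  0.0801 0.2087]
0.47 [0.5825 0.0788 0.1874]
0.31 [0.5673 0.0778 0.1629]
0.16 [0.5567 0.0771 0.138 ]
0 [0.5497 0.0766 0.11  ]
wash base [0.54422416 0.43066024 0.        ]
t 1.05 pos [0.2249 0.5292 0.4047] yaw 1.169 w 0.0856 F [ 0.4 -0.6 -0.1] j [ 1.15  0.32  1.56  0.    1.26 -0.02]
row -1.1192 2.0626 -0.2211 -0.0 -0.0001 0.0 | mm 589 rows>= 9.4
```

```bash
python3 -m pendant '0 0 -0.22 0 0 0;-0.25 0.5 -0.22 0 0 0;-0.5 0.9 -0.22 0 0 0;-0.6 1 -0.22 0 0 0;-0.6 1 -0.22 0 0 0' 255 40; python3 go.py .605 .080 .42
```

```text
time: 1.68
position: [0.3737, 0.3264, 0.4599]
tool_rot: [[0.391, 0.921, 0.001], [0.921, -0.391, 0.0], [0.001, 0.0, -1.0]]
wrist_force: [0.5, 0.3, -0.9]
width: 0.0003
t 1.68 pos [0.3737 0.3264 0.4599] yaw 1.169 w 0.0003 F [ 0.5  0.3 -0.9] j [ 0.69  0.16  1.64 -0.    1.34 -0.47]
row -0.5459 1.2367 0.1598 0.0003 -0.0005 -0.0 | mm 340 rows>= 5.4
```

```bash
python3 -m pendant '-0.25 0.5 0 0 0 0;-0.4 0.9 0 0 0 0;-0.5 1 0 0 0 0;-0.5 1 0 0 0 0;-0.5 1 0 0 0 0';  python3 go.py .604 .080 .392
```

```text
time: 2.3
position: [0.5557, 0.1126, 0.4594]
tool_rot: [[0.394, 0.919, 0.0], [0.919, -0.394, -0.0], [-0.0, 0.0, -1.0]]
wrist_force: [-1.1, 0.5, -0.3]
width: 0.0001
t 2.3 pos [0.5557 0.1126 0.4594] yaw 1.166 w 0.0001 F [-1.1  0.5 -0.3] j [ 0.18  0.28  1.49 -0.    1.38 -0.99]
row -0.0438 0.2288 0.2699 0.0002 0.0002 0.0 | mm 89 rows>= 1.4
```

```bash
python3 - <<'E'
from h import *
p=cam('wrist');cv2.imwrite('pics/w1.png',p['color'])
np.savez('w1.npz',e=p['e'],R=p['R'],f=p['f'],cx=p['cx'],cy=p['cy'])
E
```

```text
(no output)
```

View pics/w1.png

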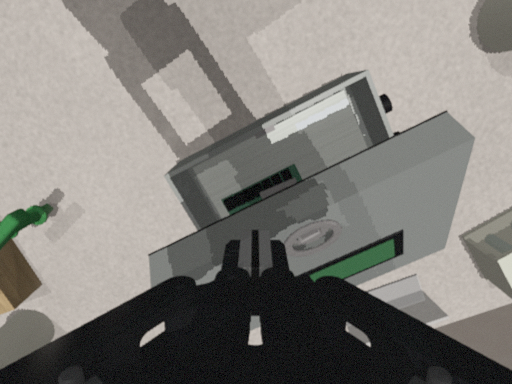

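```bash
python3 -m pendant '-0.044 0.229 0 0 0 0;-0.044 0.229 0.12 0 0 0;-0.044 0.229 0.24 0 0 0;-0.044 0.229 0.24 0 0 0';  python3 go.py .604 .080 .372; python3 - <<'E'
# arc shifts in tool units relative to point at start theta .627
from fit import *
q=np.array([.72317547,.14854724,.06803983,.62666881]);R=np.array([[.394,.919,0],[.919,-.394,0],[0,0,-1]])
for t in(.55,.47,.39,.31,.23,.16,.08,0,-.03): print(t,(R.T@(cov([*q[:3],t],(-178,-60,30))+[0,0,.173]-[.604,.080,.3995])/.25).round(3))
E
```

```text
time: 2.85
position: [0.6019, 0.0829, 0.3973]
tool_rot: [[0.391, 0.92, -0.006], [0.92, -0.391, -0.0], [-0.003, -0.005, -1.0]]
wrist_force: [-0.8, 0.0, -0.2]
width: -0.0001
t 2.85 pos [0.6019 0.0829 0.3973] yaw 1.169 w -0.0001 F [-0.8  0.  -0.2] j [ 0.12  0.38  1.5   0.    1.27 -1.05]
row -0.0073 0.0127 0.1013 -0.0034 0.0018 -0.0 | mm 26 rows>= 0.4
0.55 [-0.022 -0.045  0.112]
0.47 [-0.038 -0.077  0.157]
0.39 [-0.053 -0.106  0.204]
0.31 [-0.066 -0.132  0.255]
0.23 [-0.077 -0.153  0.307]
0.16 [-0.085 -0.169  0.354]
0.08 [-0.093 -0.184  0.409]
0 [-0.098 -0.194  0.466]
-0.03 [-0.1   -0.197  0.487]
```

```bash
python3 -m pendant '-0.022 -0.045 0.112 0 0 0;-0.038 -0.077 0.157 0 0 0;-0.053 -0.106 0.204 0 0 0;-0.066 -0.132 0.255 0 0 0;-0.077 -0.153 0.307 0 0 0';python3 -m pendant '-0.008 -0.016 0.047 0 0 0;-0.016 -0.031 0.102 0 0 0;-0.021 -0.041 0.150 0 0 0;-0.021 -0.041 0.163 0 0 0;-0.021 -0.041 0.163 0 0 0'
```

```text
time: 3.48
position: [0.5595, 0.0802, 0.3228]
tool_rot: [[0.391, 0.92, 0.001], [0.92, -0.391, 0.0], [0.001, 0.001, -1.0]]
wrist_force: [0.7, 0.5, 1.0]
width: -0.0
time: 4.1
position: [0.5478, 0.0791, 0.2834]
tool_rot: [[0.391, 0.92, -0.001], [0.92, -0.391, -0.0], [-0.001, -0.001, -1.0]]
wrist_force: [-4.6, -0.1, 13.0]
width: -0.0002
```

```bash
python3 -m pendant '0 0 0.008 0 0 0;0 0 0.008 0 0 0;0 0 0.008 0 0 0'; python3 -m pendant '0 0 -0.1 0 0 0;0 0 -0.5 0 0 0;0 0 -0.7 0 0 0;0 0 -0.7 0 0 0;0 0 -0.7 0 0 0'; python3 - <<'E'
from fit import *
sc=lambda u,v:(105+u/3.0075,130+(v-300)/3); sd=lambda u,v:(280+(u-400)/2.857,215+(v-300)/2.857)
a,b=[at_z(S,*sc(*u),.124) for u in((100,389),(172,404))];print(a,b,np.arctan2(*(b-a)[1::-1]))
a,b=[at_z(D,*sd(*u),.124) for u in((591,368),(669,398))];print(a,b,np.arctan2(*(b-a)[1::-1]))
E
python3 go.py .576 -.26 .45 
```

```text
time: 4.47
position: [0.5476, 0.0791, 0.2833]
tool_rot: [[0.391, 0.92, -0.0], [0.92, -0.391, 0.0], [-0.0, -0.0, -1.0]]
wrist_force: [-7.8, -0.9, 24.1]
width: -0.0002
time: 5.1
position: [0.5483, 0.0791, 0.4566]
tool_rot: [[0.391, 0.92, 0.003], [0.92, -0.391, 0.0], [0.002, 0.003, -1.0]]
wrist_force: [-0.1, -0.8, -0.5]
width: 0.0001
[ 0.58971035 -0.34968673  0.124     ] [ 0.55947128 -0.28084213  0.124     ] 1.984663571798729
[ 0.56206594 -0.28650489  0.124     ] [ 0.59447409 -0.3490794   0.124     ] -1.0929212523063478
t 5.1 pos [0.5483 0.0791 0.4566] yaw 1.169 w 0.0001 F [-0.1 -0.8 -0.5] j [ 0.12  0.26  1.52 -0.    1.36 -1.05]
row -1.2052 0.6324 0.0263 0.002 -0.0011 -0.0 | mm 340 rows>= 5.4
```

```bash
cat > shot.py <<'E'
import sys
from h import *
n=sys.argv[1];p=cam('wrist');cv2.imwrite(f'pics/{n}.png',p['color'])
np.savez(f'{n}.npz',**{k:p[k] for k in('e','R','f','cx','cy')})
E
python3 shot.py w2; python3 - <<'E'
from fit import *
p=dict(np.load('w2.npz'));q=[.72317547,.14854724,.06803983,0]
print(proj(p,cov(q,[(-166,0,26),(-200,0,30),(-200,-125,30),(-200,125,30)])))
E
cp pics/w2.png pics/v4.png
```

```text
[[309.96302309 150.79579239]
 [296.58200686 121.07738857]
 [186.91098363 176.75426841]
 [418.53316313  59.16623215]]
```

View pics/v4.png

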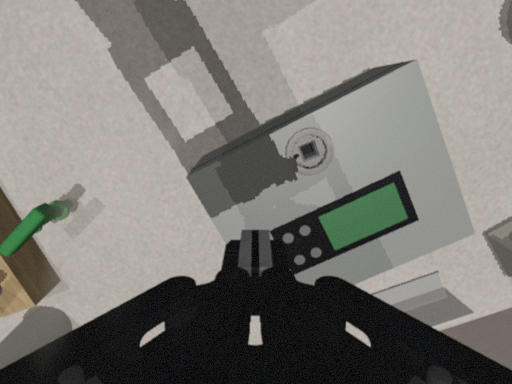

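```bash
python3 go.py .574 .130 .330
```

```text
t 5.15 pos [0.5481 0.0791 0.4546] yaw 1.169 w -0.0002 F [-0.2 -0.5 -0.7] j [ 0.12  0.26  1.53  0.    1.36 -1.05]
row 0.228 0.016 0.4981 -0.0004 0.0002 -0.0 | mm 137 rows>= 2.2
```

```bash
python3 -m pendant '0.228 0.016 0.2 0 0 0;0.228 0.016 0.4 0 0 0;0.228 0.016 0.498 0 0 0;0.228 0.016 0.498 0 0 0;0.228 0.016 0.498 0 0 0'; python3 shot.py w3; python3 - <<'E'
from fit import *
p=dict(np.load('w3.npz'));q=[.72317547,.14854724,.06803983,0]
u=proj(p,cov(q,(-166,0,26)));print(u)
im=cv2.imread('pics/w3.png');x,y=u.round().astype(int)
c=im[max(0,y-60):y+60,x-60:x+60];print(max(0,y-60),x-60)
cv2.imwrite('pics/v5.png',cv2.resize(c,(600,600),interpolation=2))
E
```

```text
time: 5.78
position: [0.5744, 0.13, 0.3308]
tool_rot: [[0.391, 0.92, -0.0], [0.92, -0.391, 0.0], [0.0, -0.0, -1.0]]
wrist_force: [0.4, 0.6, 0.0]
width: -0.0001
[255.08223334 182.05084146]
122 195
```

View pics/v5.png

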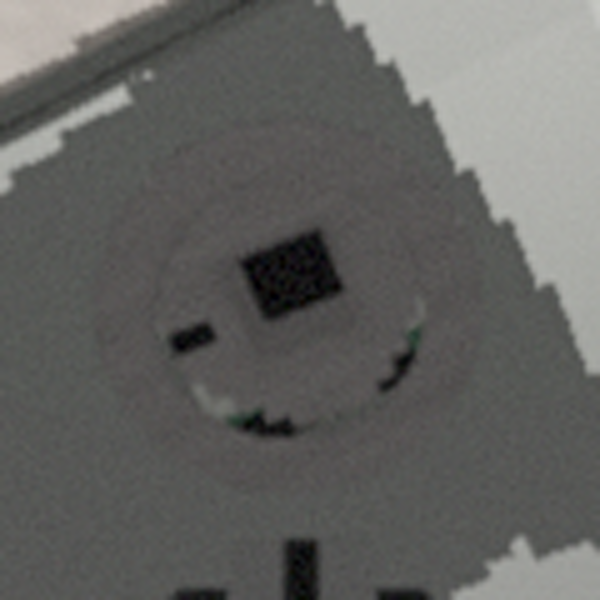

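```bash
python3 - <<'E'
from fit import *
p=dict(np.load('w3.npz'));q=[.72317547,.14854724,.06803983,0]
C=cov(q,(-166,0,26))
px=lambda u,v:(195+u/5-.4,122+v/5-.4)
ang=[np.arctan2(*(at_z(p,*px(*u),.106)-C)[1::-1]) for u in((215,330),(193,337),(170,345))]
print(ang,[np.linalg.norm(at_z(p,*px(*u),.106)-C) for u in((215,330),(193,337),(170,345))])
phi=-np.pi/2+q[2]-ang[1];print('phi',phi)
for z in(.106,.088):
  Q=[at_z(p,*px(*u),z) for u in((242,262),(318,230),(342,288),(266,318))]
  print(z,[(np.arctan2(*(Q[(i+1)%4]-Q[i])[1::-1])%(np.pi/2)).round(3) for i in range(4)],[np.linalg.norm(Q[(i+1)%4]-Q[i]).round(4) for i in range(4)],(np.mean(Q,0)-C).round(4))
im=cv2.imread('pics/w3.png')[122:242,195:315]
im=cv2.resize(im,(600,600),interpolation=2).astype(float)
im=np.clip((im-60)*4+60,0,255).astype(np.uint8)
o=im.copy()
def poly(P,c):
    u=(proj(p,P)-[195,122]+.4)*5;cv2.polylines(o,[u.round().astype(int)],True,c,1,cv2.LINE_AA)
a=np.linspace(0,6.283,60)
for r,z in((24.5,33),(17,33),(17,26)): poly(cov(q,np.c_[-166+r*np.cos(a),r*np.sin(a),0*a+z]),(0,0,255))
w=-phi;Rz=np.array([[np.cos(w),-np.sin(w)],[np.sin(w),np.cos(w)]])
sq=np.array([(-1,-1),(1,-1),(1,1),(-1,1)])
for s,z in((9,26),(7,24),(7,8)):
    xy=s*sq@Rz.T;poly(cov(q,np.c_[xy[:,0]-166,xy[:,1],np.full(4,z)]),(0,255,255))
cv2.imwrite('pics/v6.png',np.hstack([im,o])[100:500,:].copy()[:, np.r_[80:500,680:1060]][:,:800])
E
```

```text
[np.float64(-1.6546383808182235), np.float64(-1.6544940494569889), np.float64(-1.6495699008118172)] [np.float64(0.011837681949614147), np.float64(0.014837663799682807), np.float64(0.018013920702973876)]
phi 0.15173755266209232
0.106 [np.float64(0.006), np.float64(1.554), np.float64(1.558), np.float64(1.552)] [np.float64(0.0105), np.float64(0.0082), np.float64(0.0105), np.float64(0.008)] [-0.0039  0.0002 -0.    ]
0.088 [np.float64(0.006), np.float64(1.554), np.float64(1.558), np.float64(1.552)] [np.float64(0.0115), np.float64(0.009), np.float64(0.0115), np.float64(0.0087)] [ 0.0006 -0.0018 -0.018 ]
```

View pics/v6.png

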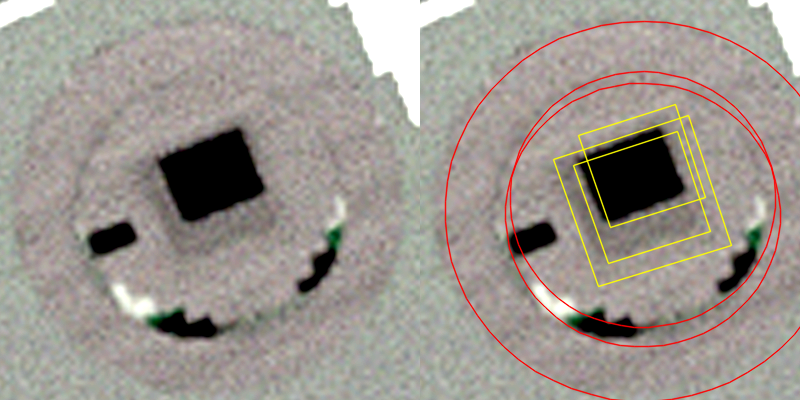

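```bash
python3 - <<'E'
from fit import *
p=dict(np.load('w3.npz'));q=[.72317547,.14854724,.06803983,0]
im=cv2.imread('pics/w3.png').astype(np.float32)
m=cv2.GaussianBlur(im[...,2]-im[...,1],(0,0),1.2)
a=np.linspace(0,6.283,120)
best=[]
for dx in np.arange(-4,4.1,.5):
  for dy in np.arange(-4,4.1,.5):
    s=0
    for r,z,w in((26.3,30,-1),(22.7,33,1)):
      P=cov(q,np.c_[-166+r*np.cos(a),r*np.sin(a),0*a+z])+[dx/1e3,dy/1e3,0]
      u=proj(p,P).astype(np.float32); v=cv2.remap(m,u[:,0],u[:,1],1); s+=w*np.median(v)
      s+=w*np.mean(v)
    best.append((s,dx,dy))
best.sort(reverse=True);print(best[:8])
E
python3 go.py .50 -.22 .45 .45
```

```text
[(np.float32(6.37797), np.float64(-1.0), np.float64(-1.5)), (np.float32(6.3441577), np.float64(-1.0), np.float64(-1.0)), (np.float32(6.312498), np.float64(-1.5), np.float64(-1.5)), (np.float32(6.278782), np.float64(-1.5), np.float64(-1.0)), (np.float32(6.228454), np.float64(-1.0), np.float64(-2.0)), (np.float32(6.171178), np.float64(-0.5), np.float64(-1.5)), (np.float32(6.1529026), np.float64(-0.5), np.float64(-1.0)), (np.float32(6.1484604), np.float64(-1.5), np.float64(-2.0))]
t 5.83 pos [0.5746 0.13   0.3315] yaw 1.169 w 0.0002 F [-0.3 -0.1 -0.3] j [ 0.2   0.39  1.64  0.    1.1  -0.97]
row -1.4046 0.274 -0.4748 0.0006 -0.0009 0.4791 | mm 377 rows>= 6.0
```

```bash
python3 -m pendant '0 0 -0.25 0 0 0.1;-0.2 0.04 -0.45 0 0 0.2;-0.4 0.08 -0.47 0 0 0.3;-0.65 0.13 -0.47 0 0 0.4;-0.9 0.18 -0.47 0 0 0.478' 100 40; python3 go.py .583 -.332 .37 .45
```

```text
time: 6.45
position: [0.5272, -0.0939, 0.4504]
tool_rot: [[0.901, 0.433, 0.004], [0.433, -0.901, -0.001], [0.004, 0.003, -1.0]]
wrist_force: [0.4, 0.3, -1.1]
width: 0.0517
t 6.45 pos [ 0.5272 -0.0939  0.4504] yaw 0.448 w 0.0517 F [ 0.4  0.3 -1.1] j [-0.2   0.23  1.57  0.    1.33 -0.65]
row -0.2128 0.954 0.3234 0.0018 -0.0024 -0.0012 | mm 257 rows>= 4.1
```

```bash
python3 -m pendant '-0.05 0.25 0 0 0 0;-0.11 0.5 0 0 0 0;-0.17 0.75 0.1 0 0 0;-0.213 0.954 0.25 0 0 0;-0.213 0.954 0.323 0 0 0' ; python3 -m pendant '0 0 0 0 0 0;0 0 0 0 0 0'; python3 shot.py w4; python3 - <<'E'
from fit import *
p=dict(np.load('w4.npz'));print(proj(p,np.array([.576,-.318,.136])),proj(p,np.array([.576,-.318,.06])))
E
```

```text
time: 7.08
position: [0.5842, -0.3335, 0.3668]
tool_rot: [[0.901, 0.433, 0.001], [0.433, -0.901, -0.001], [0.001, 0.002, -1.0]]
wrist_force: [-0.1, 0.6, -0.9]
width: 0.0517
time: 7.32
position: [0.5846, -0.3296, 0.3696]
tool_rot: [[0.899, 0.437, 0.003], [0.437, -0.899, -0.001], [0.002, 0.002, -1.0]]
wrist_force: [-0.6, 1.0, 1.1]
width: 0.0517
[249.9627559  183.68279222] [250.98943623 159.70002278]
```

View pics/w4.png

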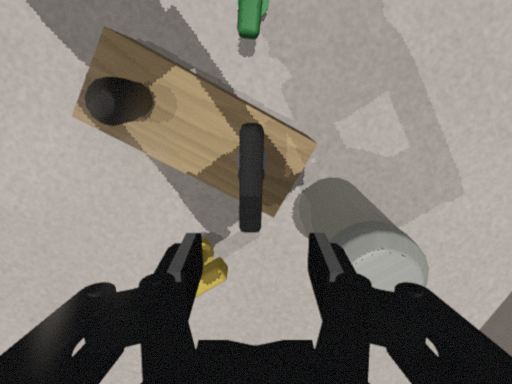

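```bash
python3 - <<'E'
from fit import *
p=dict(np.load('w4.npz'));im=cv2.imread('pics/w4.png')
k=(im.max(2)<75).astype(np.uint8); k[235:]=0;k[:,:225]=0;k[:110]=0
n,l,s,c=cv2.connectedComponentsWithStats(k);i=1+np.argmax(s[1:,4]);print(s[i],c[i])
r=cv2.minAreaRect(np.argwhere(l==i)[:,::-1].astype(np.float32));b=cv2.boxPoints(r);print(r)
e=sorted([tuple(x) for x in b],key=lambda x:x[1]);t=np.mean(e[:2],0);bo=np.mean(e[2:],0)
A=at_z(p,*t,.136);B=at_z(p,*bo,.136);print('ends',t,bo,A,B,'len',np.linalg.norm(A-B),'ctr',(A+B)/2,'thick yaw',np.arctan2(*(A-B)[1::-1])-np.pi/2)
b=at_z(p,380,285,.156);print('bottle',b)
# block corners
for u in((106,28),(315,143),(276,216),(73,115)):print('blk',at_z(p,*u,.06).round(4))
K=(A+B)/2
import go; go.go(K[0],K[1],.124+.155,.45)
E
```

```text
[ 238  123   45  109 2647] [251.34076313 175.81072913]
((259.9473571777344, 176.78697204589844), (108.2550277709961, 43.8923225402832), 88.63607025146484)
ends [258.65897 122.67479] [261.23575 230.89915] [ 0.56355236 -0.27933117  0.136     ] [ 0.59807212 -0.34572152  0.136     ] len 0.07482842097878663 ctr [ 0.58081224 -0.31252635  0.136     ] thick yaw 0.4794811055187682
bottle [ 0.68274684 -0.33842983  0.156     ]
blk [ 0.4253 -0.2719  0.06  ]
blk [ 0.6205 -0.2797  0.06  ]
blk [ 0.6211 -0.3568  0.06  ]
blk [ 0.4209 -0.3495  0.06  ]
t 7.38 pos [ 0.5846 -0.3293  0.37  ] yaw 0.453 w 0.0519 F [-0.4 -0.5 -0.3] j [-0.53  0.49  1.38  0.    1.27 -0.98]
row 0.0147 -0.0682 0.3638 0.002 -0.0016 0.0019 | mm 93 rows>= 1.5
```

```bash
python3 - <<'E'
from fit import *
p=dict(np.load('w4.npz'))
A=at_z(p,252,124,.136);B=at_z(p,250,231,.136);K=(A+B)/2;y=np.arctan2(*(A-B)[1::-1])-np.pi/2
print(A,B,np.linalg.norm(A-B),K,y)
import go; go.go(K[0],K[1],.126+.155,y)
E
```

```text
[ 0.56012247 -0.28191192  0.136     ] [ 0.59100493 -0.3492261   0.136     ] 0.07406027180680806 [ 0.5755637  -0.31556901  0.136     ] 0.4301321011657846
t 7.38 pos [ 0.5846 -0.3293  0.37  ] yaw 0.453 w 0.0519 F [-0.4 -0.5 -0.3] j [-0.53  0.49  1.38  0.    1.27 -0.98]
row -0.0095 -0.0664 0.3557 0.002 -0.0016 0.0151 | mm 90 rows>= 1.4
```

```bash
python3 -m pendant '-0.01 -0.066 0 0 0 0.015;-0.01 -0.066 0.15 0 0 0.015;-0.01 -0.066 0.27 0 0 0.015;-0.01 -0.066 0.356 0 0 0.015;-0.01 -0.066 0.356 0 0 0.015'; python3 -m pendant '0 0 0 0 0 0;0 0 0 0 0 0;0 0 0 0 0 0;0 0 0 0 0 0' 255 70; python3 go.py .5756 -.3156 .281 .43
```

```text
time: 8.0
position: [0.575, -0.3152, 0.2786]
tool_rot: [[0.909, 0.417, -0.001], [0.417, -0.909, 0.001], [-0.0, -0.001, -1.0]]
wrist_force: [0.2, 0.4, -0.1]
width: 0.0517
time: 8.5
position: [0.5754, -0.3164, 0.2805]
tool_rot: [[0.909, 0.416, 0.003], [0.416, -0.909, -0.002], [0.002, 0.003, -1.0]]
wrist_force: [-0.4, 0.6, 6.1]
width: 0.0149
t 8.5 pos [ 0.5754 -0.3164  0.2805] yaw 0.429 w 0.0149 F [-0.4  0.6  6.1] j [-0.52  0.54  1.54  0.    1.06 -0.95]
row 0.0022 -0.0026 -0.0021 0.0017 -0.0014 -0.0003 | mm 1 rows>= 0.0
```

```bash
python3 -m pendant '0 0 -0.06 0 0 0;0 0 -0.2 0 0 0;0 0 -0.4 0 0 0;0 0 -0.56 0 0 0;0 0 -0.56 0 0 0'; python3 go.py .5565 .136 .39 0.0
```

```text
time: 9.12
position: [0.5752, -0.3163, 0.4231]
tool_rot: [[0.909, 0.416, 0.007], [0.416, -0.909, -0.004], [0.005, 0.007, -1.0]]
wrist_force: [0.4, 0.5, -2.3]
width: 0.015
t 9.12 pos [ 0.5752 -0.3163  0.4231] yaw 0.429 w 0.015 F [ 0.4  0.5 -2.3] j [-0.52  0.44  1.33  0.    1.36 -0.95]
row 0.6848 -1.677 0.1242 0.0037 -0.0043 0.2863 | mm 454 rows>= 7.3
```

```bash
python3 -m pendant '0.1 -0.22 0 0 0 0.06;0.2 -0.45 0 0 0 0.15;0.3 -0.7 0 0 0 0.25;0.36 -0.9 0 0 0 0.286;0.36 -0.9 0 0 0 0.286'; python3 go.py .5565 .136 .39 0.0
```

```text
time: 9.75
position: [0.5621, -0.0707, 0.4172]
tool_rot: [[1.0, 0.006, -0.003], [0.006, -1.0, 0.002], [-0.003, -0.002, -1.0]]
wrist_force: [0.2, -0.7, -1.9]
width: 0.0149
t 9.75 pos [ 0.5621 -0.0707  0.4172] yaw 0.006 w 0.0149 F [ 0.2 -0.7 -1.9] j [-0.15  0.3   1.56  0.    1.28 -0.15]
row -0.0176 -0.8266 0.1102 -0.0011 0.0023 0.0037 | mm 209 rows>= 3.3
```

```bash
python3 -m pendant '-0.018 -0.25 0 0 0 0;-0.018 -0.5 0 0 0 0;-0.018 -0.7 0.05 0 0 0;-0.018 -0.815 0.15 0 0 0;-0.018 -0.815 0.16 0 0 0';python3 -m pendant '0 0 0 0 0 0;0 0 0 0 0 0';  python3 go.py .5565 .136 .375 0.0
```

```text
time: 10.38
position: [0.558, 0.1305, 0.3753]
tool_rot: [[1.0, 0.003, -0.006], [0.003, -1.0, -0.001], [-0.006, 0.001, -1.0]]
wrist_force: [0.2, 0.1, -2.1]
width: 0.0151
time: 10.62
position: [0.5589, 0.1283, 0.379]
tool_rot: [[1.0, -0.001, 0.001], [-0.001, -1.0, -0.0], [0.001, 0.0, -1.0]]
wrist_force: [-0.8, -0.5, -2.2]
width: 0.0147
t 10.62 pos [0.5589 0.1283 0.379 ] yaw -0.001 w 0.0147 F [-0.8 -0.5 -2.2] j [ 0.21  0.33  1.61 -0.    1.2   0.21]
row -0.0098 -0.0308 0.0162 0.0001 -0.0008 -0.0008 | mm 9 rows>= 0.1
```

```bash
python3 -m pendant '-0.01 -0.031 0.014 0 0 0;-0.01 -0.031 0.014 0 0 0;-0.01 -0.031 0.014 0 0 0';  python3 go.py .5565 .136 .375 0.0; python3 - <<'E'
from fit import *
o=sensors.get_obs()['position']
tip=np.array([o[0],o[1],o[2]-.2465])
a=cam('scene');b=cam('side')
out=[]
for n,p in(('s',a),('d',b)):
    im=p['color'];cv2.imwrite(f'pics/{n}5.png',im)
    u=proj(p,tip);x,y=u.round().astype(int);c=im[y-45:y+30,x-38:x+37];out.append(cv2.resize(c,(400,400),interpolation=2))
    print(n,'tip px',u,'origin',x-38,y-45, 'mouth',proj(p,np.array([.5565,.136,.106])))
    for nm,P in(('tip',tip),('flangeC',tip+[0,0,.026])): 
        v=((proj(p,P)-[x-38,y-45]+.5)*400/75).round().astype(int);cv2.circle(out[-1],tuple(v),4,(0,0,255),1)
cv2.imwrite('pics/v8.png',np.hstack(out))
E
```

```text
time: 11.0
position: [0.556, 0.1372, 0.3751]
tool_rot: [[1.0, 0.001, 0.0], [0.001, -1.0, -0.0], [0.0, 0.0, -1.0]]
wrist_force: [0.2, 0.2, -2.5]
width: 0.015
t 11.0 pos [0.556  0.1372 0.3751] yaw 0.001 w 0.015 F [ 0.2  0.2 -2.5] j [ 0.22  0.34  1.62 -0.    1.19  0.22]
row 0.002 0.005 0.0005 0.0 -0.0002 0.0004 | mm 1 rows>= 0.0
s tip px [281.53875518 239.42362201] origin 244 194 mouth [280.39268293 245.41373387]
d tip px [250.70991839 149.68474584] origin 213 105 mouth [251.20195567 155.48041766]
```

View pics/v8.png

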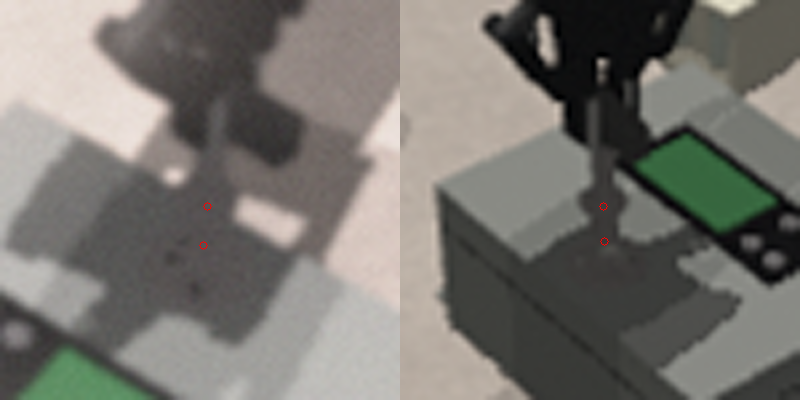

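```bash
python3 -m pendant '0.002 0.005 0.03 0 0 0;0.002 0.005 0.06 0 0 0;0.002 0.005 0.09 0 0 0;0.002 0.005 0.1 0 0 0;0.002 0.005 0.1 0 0 0';python3 -m pendant '0 0 0.01 0 0 0;0 0 0.02 0 0 0;0 0 0.02 0 0 0'
```

```text
time: 11.72
position: [0.5565, 0.1361, 0.3497]
tool_rot: [[1.0, 0.001, -0.0], [0.001, -1.0, -0.0], [-0.0, 0.0, -1.0]]
wrist_force: [0.2, -0.1, -2.0]
width: 0.0152
time: 12.1
position: [0.5565, 0.136, 0.3448]
tool_rot: [[1.0, 0.0, -0.0], [0.0, -1.0, -0.0], [-0.0, 0.0, -1.0]]
wrist_force: [-0.0, -0.7, -1.4]
width: 0.015
```

```bash
python3 -m pendant '0 0 0.01 0 0 0;0 0 0.02 0 0 0;0 0 0.03 0 0 0;0 0 0.03 0 0 0';python3 -m pendant '0 0 0.007 0 0 0;0 0 0.014 0 0 0;0 0 0.014 0 0 0'
```

```text
time: 12.6
position: [0.5565, 0.1361, 0.3371]
tool_rot: [[1.0, 0.0, -0.001], [0.0, -1.0, -0.0], [-0.001, 0.0, -1.0]]
wrist_force: [-0.6, 0.2, -2.4]
width: 0.0153
time: 12.98
position: [0.5566, 0.1361, 0.3344]
tool_rot: [[1.0, 0.001, 0.001], [0.001, -1.0, 0.0], [0.001, -0.0, -1.0]]
wrist_force: [-1.0, 0.2, 1.9]
width: 0.0146
```

```bash
python3 -m pendant '0 0 0.004 0 0 0;0 0 0.004 0 0 0;0 0 0.004 0 0 0'; python3 -m pendant '0 0 0 0 0 0.1;0 0 0 0 0 0.2;0 0 0 0 0 0.3;0 0 0 0 0 0.3;0 0 0 0 0 0.3'; python3 -c "
from station import sensors;o=sensors.get_obs();print(o['moment'],o['wrist_force'])"
```

```text
time: 13.35
position: [0.5565, 0.1361, 0.3343]
tool_rot: [[1.0, 0.001, 0.001], [0.001, -1.0, 0.0], [0.001, -0.0, -1.0]]
wrist_force: [-1.8, -0.9, 7.6]
width: 0.015
time: 13.98
position: [0.5566, 0.1362, 0.3343]
tool_rot: [[0.901, -0.434, 0.002], [-0.434, -0.901, 0.001], [0.001, -0.001, -1.0]]
wrist_force: [-2.8, -0.3, 5.9]
width: 0.015
[0.06798959 0.40900267 0.0527956 ] [-2.77385537 -0.3189905   5.91085379]
```

```bash
python3 -m pendant '0 0 0 0 0 0.1;0 0 0 0 0 0.2;0 0 0 0 0 0.3;0 0 0 0 0 0.4;0 0 0 0 0 0.5'; python3 -c "
from station import sensors;o=sensors.get_obs();print(o['moment'],o['wrist_force'])"; python3 -m pendant '0 0 0 0 0 0.1;0 0 0 0 0 0.2;0 0 0 0 0 0.2;0 0 0 0 0 0.2'; python3 -c "
from station import sensors;o=sensors.get_obs();print(o['moment'])"; python3 go.py .5565 .136 .334
```

```text
time: 14.6
position: [0.5567, 0.136, 0.3343]
tool_rot: [[0.359, -0.933, 0.002], [-0.933, -0.359, 0.0], [0.001, -0.002, -1.0]]
wrist_force: [-0.6, -0.7, 5.9]
width: 0.0148
[-0.18865751  0.31057017  0.1462102 ] [-0.60846458 -0.65483147  5.94539772]
time: 15.1
position: [0.5566, 0.1359, 0.3343]
tool_rot: [[0.072, -0.997, 0.002], [-0.997, -0.072, -0.0], [0.0, -0.002, -1.0]]
wrist_force: [-1.6, -0.6, 6.5]
width: 0.0147
[-0.2477275   0.3302032   0.06190537]
t 15.1 pos [0.5566 0.1359 0.3343] yaw -1.499 w 0.0147 F [-1.6 -0.6  6.5] j [ 0.22  0.37  1.68 -0.    1.09  1.72]
row -0.0003 0.0005 0.0013 -0.0012 -0.0002 0.0 | mm 0 rows>= 0.0
```

Now turn on in small steps until the moment about z rises sharply.

```bash
M='from station import sensors;import numpy as np;o=sensors.get_obs();R=np.array(o["tool_rot"]).reshape(3,3);print("yaw",np.arctan2(R[1,0],R[0,0]),o["moment"])'
python3 -m pendant '0 0 0 0 0 0.06;0 0 0 0 0 0.06;0 0 0 0 0 0.06' >/dev/null; python3 -c "$M"; python3 -m pendant '0 0 0 0 0 0.04;0 0 0 0 0 0.04;0 0 0 0 0 0.04' >/dev/null; python3 -c "$M"; python3 -m pendant '0 0 0 0 0 0.03;0 0 0 0 0 0.03;0 0 0 0 0 0.03'; python3 -c "$M"
```

```text
yaw -1.5890964991843903 [-0.2802711   0.30924271  0.06430854]
yaw -1.6490579239795176 [-0.30134006  0.30416659  0.08232811]
time: 16.23
position: [0.5566, 0.1359, 0.3343]
tool_rot: [[-0.123, -0.992, 0.002], [-0.992, 0.123, -0.0], [0.0, -0.002, -1.0]]
wrist_force: [-1.2, -1.7, 6.5]
width: 0.0147
yaw -1.693996964888183 [-0.27858335  0.36385737  0.13873072]
```

```bash
M='from station import sensors;import numpy as np;o=sensors.get_obs();R=np.array(o["tool_rot"]).reshape(3,3);print("yaw",np.arctan2(R[1,0],R[0,0]),o["moment"],o["wrist_force"])'
python3 -m pendant '0 0 0 0 0 0.03;0 0 0 0 0 0.03;0 0 0 0 0 0.03' >/dev/null; python3 -c "$M"; python3 -m pendant '0 0 0 0 0 0.03;0 0 0 0 0 0.03;0 0 0 0 0 0.03' >/dev/null; python3 -c "$M"
```

```text
yaw -1.7390040669039308 [-0.35716971  0.28895968  0.09877628] [-2.33230567 -0.9456058   6.67965928]
yaw -1.7836994887119948 [-0.28468745  0.44373009  0.15169959] [-1.56065501 -1.38366662  6.30731138]
```

```bash
M='from station import sensors;import numpy as np;o=sensors.get_obs();R=np.array(o["tool_rot"]).reshape(3,3);print("yaw",np.arctan2(R[1,0],R[0,0]),o["moment"],o["wrist_force"])'
python3 -m pendant '0 0 0 0 0 0.04;0 0 0 0 0 0.04;0 0 0 0 0 0.04' >/dev/null; python3 -c "$M"; python3 -m pendant '0 0 0 0 0 0.04;0 0 0 0 0 0.04;0 0 0 0 0 0.04' >/dev/null; python3 -c "$M"; python3 shot.py w5
```

```text
yaw -1.8433107972743519 [-0.31118294  0.41969025  0.29536715] [-2.24421888 -1.19750236  7.21719556]
yaw -1.9032940508323632 [-0.33134659  0.38301336  0.2714421 ] [-1.18870357 -1.31731087  6.54897954]
```

View pics/w5.png

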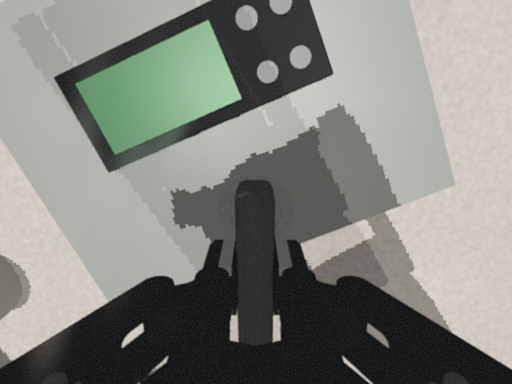

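```bash
python3 - <<'E'
import cv2,numpy as np
g=cv2.cvtColor(cv2.imread('pics/w5.png'),6)
g=cv2.GaussianBlur(g,(1,5),0)
for v in range(180,345,12): print(v,' '.join(str(x) for x in g[v,212:300:3]))
E
python3 go.py .5565 .136 .334
```

```text
180 175 174 175 174 115 90 91 91 86 84 77 59 53 57 57 56 57 58 70 83 89 90 89 90 92 90 92 90 93 91
192 88 91 91 87 86 85 86 83 56 48 53 54 52 44 44 44 48 47 48 43 41 85 85 85 85 88 89 91 90 89
204 91 90 89 87 87 88 82 87 44 47 45 46 47 50 45 50 47 45 48 45 43 78 88 86 89 88 86 92 91 91
216 88 88 87 85 86 88 82 86 45 49 47 50 48 47 50 48 46 44 46 47 44 81 88 84 85 86 88 87 90 89
228 89 90 90 88 86 90 86 86 44 43 44 49 47 49 49 46 47 46 45 47 43 80 89 87 89 88 89 90 89 90
240 84 42 43 38 83 87 86 87 43 47 47 46 45 52 51 47 45 45 47 49 41 58 87 88 87 56 41 42 66 88
252 27 27 22 76 86 87 89 55 30 46 44 48 48 49 47 48 48 47 47 45 43 14 86 88 88 89 34 23 28 24
264 24 23 59 87 87 89 86 19 24 47 44 46 49 50 50 45 47 48 46 46 39 21 44 88 87 88 86 25 23 24
276 28 26 24 25 20 25 52 29 21 47 47 46 48 49 46 49 47 44 46 50 41 28 28 46 26 21 25 23 24 23
288 23 28 26 26 26 20 20 28 26 45 48 48 48 48 46 46 49 47 46 47 36 27 23 27 26 25 29 27 26 30
300 26 25 27 27 22 24 28 25 25 44 46 45 49 49 49 47 47 45 49 49 35 26 23 26 20 26 25 21 23 25
312 21 25 25 26 24 22 26 33 88 48 49 44 47 46 48 47 49 45 44 43 42 22 58 20 22 25 26 25 25 22
324 23 23 26 26 18 21 171 186 190 48 46 43 47 50 49 50 47 47 46 48 74 189 190 46 22 25 23 27 27 25
336 24 30 24 27 26 22 172 191 189 49 51 43 47 50 49 48 48 44 48 45 93 188 192 53 24 23 24 27 19 29
t 17.77 pos [0.5566 0.1359 0.3344] yaw -1.903 w 0.0152 F [-1.1 -0.9  7.1] j [ 0.22  0.37  1.68 -0.    1.09  2.12]
row -0.0002 0.0005 0.0014 -0.0012 0.0001 -0.0 | mm 0 rows>= 0.0
```

```bash
cat > m.py <<'E'
from station import sensors;import numpy as np;o=sensors.get_obs();R=np.array(o["tool_rot"]).reshape(3,3);print("t",o["time"],"yaw",np.arctan2(R[1,0],R[0,0]),o["moment"],o["wrist_force"],o["position"])
E
for i in 1 2 3; do python3 m.py; done; python3 -m pendant '0 0 0 0 0 0.03;0 0 0 0 0 0.03' >/dev/null; python3 m.py; python3 -m pendant '0 0 0 0 0 0.03;0 0 0 0 0 0.03' >/dev/null; python3 m.py;python3 -m pendant '0 0 0 0 0 0.03;0 0 0 0 0 0.03' >/dev/null; python3 m.py
```

```text
t 17.775 yaw -1.9033498589262734 [-0.28210916  0.37610359  0.21590525] [-1.09378691 -0.91974805  7.05928744] [0.55660364 0.13590156 0.33435084]
t 17.775 yaw -1.9033498589262734 [-0.28210916  0.37610359  0.21590525] [-1.09378691 -0.91974805  7.05928744] [0.55660364 0.13590156 0.33435084]
t 17.775 yaw -1.9033498589262734 [-0.28210916  0.37610359  0.21590525] [-1.09378691 -0.91974805  7.05928744] [0.55660364 0.13590156 0.33435084]
t 18.025 yaw -1.9485014581481181 [-0.26192502  0.44273018  0.25950286] [-1.19176318 -1.59102746  6.94525909] [0.55657917 0.1358872  0.33433447]
t 18.275 yaw -1.9936711569907106 [-0.32746764  0.37670348  0.20516634] [-1.53599644 -0.50415654  7.04791477] [0.55657058 0.1358721  0.33434254]
t 18.525 yaw -2.0375108907591537 [-0.26842628  0.43144957  0.47509854] [-1.89896455 -1.63367579  6.33823831] [0.55655786 0.13594469 0.33434244]
```

```bash
python3 -m pendant '0 0 0 0 0 -0.1;0 0 0 0 0 -0.2;0 0 0 0 0 -0.24;0 0 0 0 0 -0.24' >/dev/null; python3 m.py; python3 -m pendant '0 0 0 0 0 -0.06;0 0 0 0 0 -0.06;0 0 0 0 0 -0.06' >/dev/null; python3 m.py; python3 -m pendant '0 0 0 0 0 -0.04;0 0 0 0 0 -0.04' >/dev/null; python3 m.py; python3 shot.py w6; python3 - <<'E'
import cv2,numpy as np
g=cv2.cvtColor(cv2.imread('pics/w6.png'),6)
g=cv2.GaussianBlur(g,(1,5),0)
for v in (192,216,300,330): print(v,' '.join(str(x) for x in g[v,212:300:3]))
E
```

```text
t 19.025 yaw -1.678896537110979 [-0.33157966  0.3286829   0.02854975] [-2.00198526 -1.39196764  6.450967  ] [0.55664109 0.13592658 0.33433394]
t 19.4 yaw -1.5894251273116196 [-0.19196857  0.24397558  0.0042921 ] [-0.39513191 -0.7139509   5.93188543] [0.55676155 0.13597489 0.33435798]
t 19.65 yaw -1.5291454519562058 [-0.1517422   0.2423357   0.02508572] [-0.71800183 -1.47929589  5.21739291] [0.55680264 0.13604829 0.33432596]
192 88 90 91 86 84 84 86 86 64 45 48 56 55 54 54 55 59 57 55 46 44 84 84 84 83 85 89 87 89 89
216 87 88 86 85 85 88 81 88 44 46 42 46 46 49 44 49 46 44 41 48 42 77 82 82 87 87 87 89 87 87
300 18 22 27 23 25 22 22 30 24 41 47 45 45 47 50 48 45 44 46 44 29 23 24 28 21 23 23 23 22 25
330 27 24 20 20 24 24 155 186 186 43 47 46 47 48 47 47 45 47 45 44 84 136 140 30 27 24 26 28 21 26
```

```bash
python3 -m pendant '0 0 -0.02 0 0 0;0 0 -0.04 0 0 0;0 0 -0.06 0 0 0;0 0 -0.08 0 0 0;0 0 -0.1 0 0 0'; python3 m.py; python3 -m pendant '0 0 -0.08 0 0 0;0 0 -0.2 0 0 0;0 0 -0.3 0 0 0;0 0 -0.3 0 0 0;0 0 -0.3 0 0 0'; python3 m.py
```

```text
time: 20.32
position: [0.5565, 0.1361, 0.3582]
tool_rot: [[0.041, -0.999, -0.0], [-0.999, -0.041, 0.0], [-0.0, 0.0, -1.0]]
wrist_force: [0.5, 0.2, -2.0]
width: 0.0149
t 20.325 yaw -1.529465917205457 [-0.01842669 -0.05460761  0.01272603] [ 0.45731151  0.18831046 -1.96620834] [0.55653759 0.13607351 0.35824835]
time: 20.95
position: [0.5562, 0.136, 0.4318]
tool_rot: [[0.041, -0.999, -0.002], [-0.999, -0.041, -0.0], [0.0, 0.002, -1.0]]
wrist_force: [0.5, -0.1, -2.1]
width: 0.0149
t 20.95 yaw -1.5294864716756527 [-0.05636002 -0.02887583 -0.02059956] [ 0.45498522 -0.11835074 -2.05387466] [0.55622505 0.13600095 0.43184611]
```

```bash
python3 shot.py w7; python3 - <<'E'
from fit import *
p=dict(np.load('w7.npz'));q=[.72317547,.14854724,.06803983,0]
C=np.array([.5565,.136,.106]);d=C-cov(q,(-166,0,26))
u=proj(p,C);print(u)
im=cv2.imread('pics/w7.png');x,y=u.round().astype(int)
c=im[y-40:y+40,x-40:x+40];o=cv2.resize(c,(600,600),interpolation=2);o=np.clip((o.astype(float)-50)*2+30,0,255).astype(np.uint8);o2=o.copy()
for t,col in((1.571,(0,255,0)),):
    a=np.pi*1.5-t+q[2]
    P=np.array([C+[r*np.cos(a),r*np.sin(a),0] for r in(.011,.018)])
    v=((proj(p,P)-[x-40,y-40]+.5)*7.5).round().astype(int);cv2.line(o2,tuple(v[0]),tuple(v[1]),col,1)
    print(v)
cv2.imwrite('pics/v10.png',np.hstack([o[100:500,100:500],o2[100:500,100:500]]))
E
```

```text
[254.65260755 170.86700023]
[[303 385]
 [305 436]]
```

View pics/v10.png

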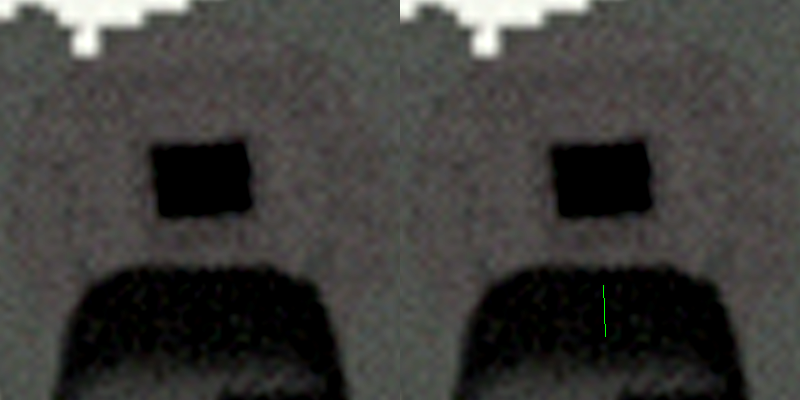

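```bash
python3 - <<'E'
from fit import *
p=dict(np.load('w7.npz'));im=cv2.imread('pics/w7.png');x,y=255,171
c=cv2.resize(im[y-40:y+40,x-40:x+40],(640,640),interpolation=2);g=cv2.cvtColor(c,6)[210:338,220:420]
k=(g<50).astype(np.uint8);n,l,s,_=cv2.connectedComponentsWithStats(k);i=1+np.argmax(s[1:,4]);print(s[i])
P=np.argwhere(l==i)[:,::-1]
B=cv2.findContours((l==i).astype(np.uint8),0,1)[0][0][:,0,:].astype(float)
def w(uv): return np.array([at_z(p,(a+220+.5)/8-.5+x-40,(b+210+.5)/8-.5+y-40,.088)[:2] for a,b in uv])
W=w(B);r=cv2.minAreaRect((W*1e5).astype(np.float32));print(r)
# edge line fits
l0,t0=B.min(0);l1,t1=B.max(0)
for nm,ix,sel in(('left',0,B[:,0]<l0+.15*(l1-l0)),('right',0,B[:,0]>l1-.15*(l1-l0)),('top',1,B[:,1]<t0+.2*(t1-t0)),('bot',1,B[:,1]>t1-.2*(t1-t0))):
    E=B[sel]; o=1-ix; lo,hi=np.percentile(E[:,o],[15,85]);E=E[(E[:,o]>=lo)&(E[:,o]<=hi)]
    v=cv2.fitLine(w(E).astype(np.float32),2,0,1e-6,1e-6).ravel();a=np.arctan2(v[1],v[0])%(np.pi/2);print(nm,a if a<.8 else a-np.pi/2)
E
```

```text
[  46   45  111   83 8031]
((55514.85546875, 13584.572265625), (1060.9591064453125, 1370.112060546875), 5.90745735168457)
left 0.16383837
right 0.13403812
top 0.10237014
bot 0.07688427
```

```bash
python3 -m pendant '0 0.16 0 0 0 0;0 0.16 0.1 0 0 0;0 0.16 0.16 0 0 0;0 0.16 0.16 0 0 0;0 0.16 0.16 0 0 0'|head -2; python3 shot.py w8; python3 - <<'E'
from fit import *
p=dict(np.load('w8.npz'));q=[.72317547,.14854724,.06803983,0]
C=np.array([.5565,.136,.106])
u=proj(p,C);print(u)
E8=proj(p,cov(q,[(-200,-125,30),(-200,125,30),(0,-125,30)]));print(E8)
im=cv2.imread('pics/w8.png');x,y=u.round().astype(int)
c=im[y-40:y+40,x-40:x+40];o=cv2.resize(c,(640,640),interpolation=2);o=np.clip((o.astype(float)-50)*2+30,0,255).astype(np.uint8);o2=o.copy()
for t,col in((1.571,(0,255,0)),(1.45,(0,0,255))):
    a=np.pi*1.5-t+q[2]
    P=np.array([C+[r*np.cos(a),r*np.sin(a),0] for r in(.002,.018)])
    v=((proj(p,P)-[x-40,y-40]+.5)*8).round().astype(int);cv2.line(o2,tuple(v[0]),tuple(v[1]),col,1)
cv2.imwrite('pics/v11.png',np.hstack([o[:,120:520],o2[:,120:520]])[40:640])
E
```

```text
time: 21.62
position: [0.5172, 0.1345, 0.3931]
[254.82124721 136.54087097]
[[ 405.98529866  173.05047613]
 [ 104.29758219  180.96691461]
 [ 441.19232578 -130.00833011]]
```

View pics/v11.png

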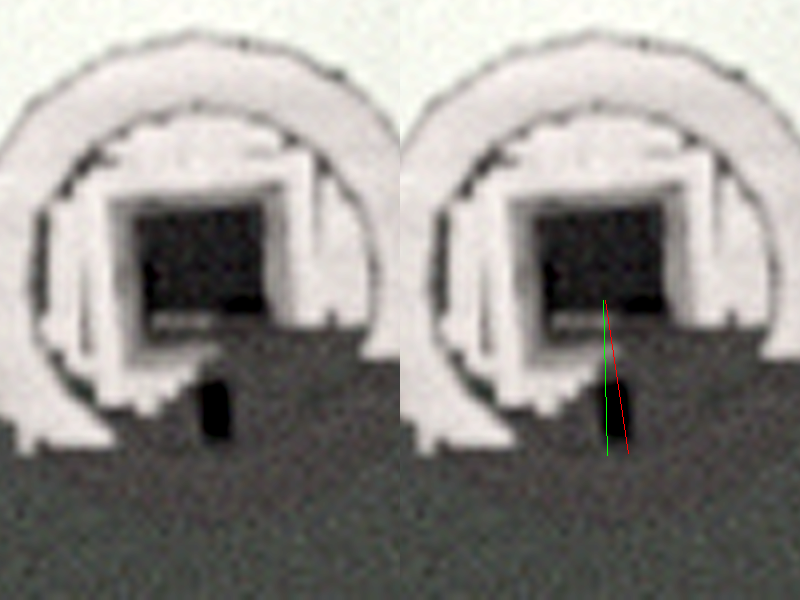

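```bash
python3 - <<'E'
from fit import *
p=dict(np.load('w8.npz'));im=cv2.imread('pics/w8.png').astype(np.float32)
g=cv2.GaussianBlur(cv2.cvtColor(im.astype(np.uint8),6),(0,0),1).astype(int)
for u in list(range(115,210,12))+list(range(310,400,12)): print(u,g[166:194:1,u])
# pointer
C=np.array([.5565,.136,.106]);x,y=proj(p,C)
k=im.max(2)[int(y):int(y)+25,int(x)-15:int(x)+15];print(k.astype(int)[4:22,6:26])
E
```

```text
115 [154 154 154 153 153 153 154 154 153 154 154 153 154 154 154 156 162 168
 172 173 173 174 174 175 175 175 174 174]
127 [157 157 157 157 158 157 157 157 157 157 157 156 156 156 158 162 168 172
 174 174 173 174 175 175 174 173 172 172]
139 [159 159 159 159 159 159 159 159 158 158 158 158 158 158 160 165 169 172
 173 173 174 174 175 174 173 172 171 172]
151 [160 160 160 160 160 160 159 159 159 160 160 160 160 160 162 166 170 172
 172 171 171 172 172 170 170 170 172 173]
163 [161 161 161 161 161 160 160 160 160 160 160 160 160 161 163 167 170 171
 171 169 167 166 167 169 171 173 174 175]
175 [163 162 162 163 162 161 161 161 161 161 161 161 161 163 165 168 171 171
 171 172 172 173 174 174 173 171 170 171]
187 [145 145 145 145 145 145 144 143 143 143 144 144 144 149 159 169 173 173
 172 172 173 173 174 174 173 173 173 173]
199 [146 145 145 145 145 144 139 128 111  93  79  74  83 109 144 168 176 176
 175 174 173 172 171 171 172 173 173 173]
310 [ 70  70  71  71  71  70  71  71  72  76  87  99 108 112 113 113 113 112
 111 111 112 112 111 110 110 113 124 145]
322 [ 98  96  93  89  88  88 
[... 1634 characters left out ...]
  74  66
   68  69]
 [147 152 144 146 144 149 144 108  77  59  37  26  25  51  63  67  70  71
   68  72]
 [145 141 145 145 134 125 124  88  69  55  36   7   8  44  65  75  69  71
   65  64]
 [114 112 141 145 125  92  78  71  71  60  38  10  23  41  67  71  73  72
   71  74]
 [ 67  76 117 126 106  80  69  72  73  63  39   7  13  41  66  73  66  71
   72  71]
 [ 67  65  76  77  80  69  63  65  73  68  38  14  15  34  65  72  70  72
   68  67]
 [ 73  68  68  71  71  70  72  69  72  75  42  19  19  41  63  71  68  68
   71  68]
 [ 72  72  70  67  75  67  64  74  71  71  54  41  37  42  61  69  68  67
   70  70]
 [ 76  71  72  65  69  67  67  69  64  71  60  52  56  57  62  67  68  66
   70  70]]
```

```bash
python3 go.py .5565 .136 .375 -1.45
```

```text
t 21.68 pos [0.5171 0.1345 0.3934] yaw -1.53 w 0.0152 F [ 0.1 -0.1 -2.3] j [0.23 0.26 1.68 0.   1.2  1.76]
row 0.0005 -0.1575 0.074 -0.0008 0.0002 -0.0531 | mm 43 rows>= 0.7
```

```bash
python3 -m pendant '0 -0.157 0 0 0 -0.053;0 -0.157 0.07 0 0 -0.053;0 -0.157 0.074 0 0 -0.053;0 -0.157 0.074 0 0 -0.053' - 110; python3 go.py .5565 .136 .334 -1.45
```

```text
time: 22.18
position: [0.5558, 0.1361, 0.3751]
tool_rot: [[0.12, -0.993, 0.001], [-0.993, -0.12, 0.0], [-0.0, -0.001, -1.0]]
wrist_force: [0.1, 0.0, -2.0]
width: 0.0142
t 22.18 pos [0.5558 0.1361 0.3751] yaw -1.45 w 0.0142 F [ 0.1  0.  -2. ] j [0.22 0.34 1.62 0.   1.19 1.67]
row 0.0006 -0.0025 0.1645 -0.0006 0.0001 -0.0 | mm 41 rows>= 0.7
```

```bash
python3 -m pendant '0 -0.002 0.05 0 0 0;0 -0.002 0.09 0 0 0;0 -0.002 0.12 0 0 0;0 -0.002 0.14 0 0 0;0 -0.002 0.155 0 0 0'; python3 -m pendant '0 0 0.006 0 0 0;0 0 0.014 0 0 0;0 0 0.014 0 0 0';python3 m.py
for i in 1; do python3 -m pendant '0 0 0 0 0 -0.03;0 0 0 0 0 -0.03'>/dev/null; python3 m.py; done
python3 -m pendant '0 0 0 0 0 0.1;0 0 0 0 0 0.1'>/dev/null; python3 m.py; python3 -m pendant '0 0 0 0 0 0.06;0 0 0 0 0 0.06'>/dev/null; python3 m.py; python3 -m pendant '0 0 0 0 0 0.04;0 0 0 0 0 0.04'>/dev/null; python3 m.py; python3 -m pendant '0 0 0 0 0 0.04;0 0 0 0 0 0.04'>/dev/null; python3 m.py;python3 -m pendant '0 0 0 0 0 0.04;0 0 0 0 0 0.04'>/dev/null; python3 m.py
```

```text
time: 22.8
position: [0.5563, 0.1361, 0.3353]
tool_rot: [[0.12, -0.993, -0.0], [-0.993, -0.12, 0.0], [-0.0, 0.0, -1.0]]
wrist_force: [-0.1, -0.1, -3.2]
width: 0.0144
time: 23.18
position: [0.5562, 0.1361, 0.3344]
tool_rot: [[0.121, -0.993, 0.002], [-0.993, -0.121, 0.0], [-0.0, -0.002, -1.0]]
wrist_force: [-2.1, -0.8, 8.8]
width: 0.0144
t 23.175 yaw -1.449992586887797 [-0.18637859  0.68540559  0.00824665] [-2.12746196 -0.83784016  8.81704111] [0.55618116 0.13607132 0.3343922 ]
t 23.425 yaw -1.404779493780286 [-0.10682356  0.61163768 -0.03947968] [-2.39460525 -0.06881216  7.98280688] [0.55627778 0.13610971 0.3343782 ]
t 23.675 yaw -1.555769983563913 [-0.07948023  0.39953147  0.05713925] [-1.14493251 -0.66231187  7.62690681] [0.55655652 0.13612794 0.33442121]
t 23.925 yaw -1.6452037290398962 [-0.29388181  0.40204121  0.03049218] [-1.5209657  -0.41594012  7.64999167] [0.5564603  0.13594757 0.33440899]
t 24.175 yaw -1.7047887204702779 [-0.27892759  0.48504585  0.11671642] [-1.56006786 -2.15547465  8.1230326 ] [0.55642425 0.13589127 0.33439064]
t 24.425 yaw -1.7646622737040327 [-0.34257078  0.48237183  0.11936698] [-2.26969983 -1.76778538  8.52391282] [0.55642076 0.13587641 0.33441744]
t 24.675 yaw -1.8243540187214657 [-0.38155253  0.50329016  0.24608362] [-2.2420042  -0.75882845  8.49061125] [0.55640712 0.13591002 0.33441895]
```

```bash
python3 -m pendant '0 0 0 0 0 0.06;0 0 0 0 0 0.12;0 0 0 0 0 0.18;0 0 0 0 0 0.2;0 0 0 0 0 0.2'>/dev/null; python3 m.py; python3 -m pendant '0 0 -0.012 0 0 0;0 0 -0.012 0 0 0'>/dev/null; python3 m.py;  python3 -m pendant '0 0 0 0 0 -0.1;0 0 0 0 0 -0.2;0 0 0 0 0 -0.27;0 0 0 0 0 -0.27'>/dev/null; python3 m.py
```

```text
t 25.3 yaw -2.1234453941253 [-0.3808662   0.5503204   0.38936936] [-1.63485875 -2.38922294  8.4309749 ] [0.55637438 0.13590743 0.33444357]
t 25.55 yaw -2.1241186976306405 [-0.29327354 -0.44162094  0.36772546] [ 2.62378574 -0.14936706 -5.5389375 ] [0.55651749 0.13595029 0.33468503]
t 26.05 yaw -1.7217953573452283 [-0.34063296 -0.61935343 -0.02534516] [ 1.51625765 -1.57362824 -7.48891454] [0.55661383 0.13592507 0.3346837 ]
```

```bash
python3 -m pendant '0 0 0 0 0 -0.04;0 0 0 0 0 -0.04'>/dev/null; python3 m.py;  python3 -m pendant '0 0 -0.01 0 0 0;0 0 -0.02 0 0 0;0 0 -0.03 0 0 0;0 0 -0.04 0 0 0;0 0 -0.05 0 0 0'>/dev/null; python3 m.py
```

```text
t 26.3 yaw -1.6624147723709362 [-0.34221521 -0.74869272 -0.06738565] [ 3.02251752 -1.37107903 -8.62027501] [0.55654512 0.13595859 0.33472355]
t 26.925 yaw -1.661219539273302 [ 0.27592543 -3.01261957  0.19499471] [ 12.60981161   0.97690534 -52.76477358] [0.55631002 0.13609112 0.33970222]
```

```bash
python3 -m pendant '0 0 0.03 0 0 0;0 0 0.05 0 0 0;0 0 0.05 0 0 0'>/dev/null; python3 m.py; python3 -m pendant '0 0 0 0 0 -0.08;0 0 0 0 0 -0.08;0 0 0 0 0 -0.08'>/dev/null; python3 m.py; python3 -m pendant '0 0 -0.006 0 0 0;0 0 -0.012 0 0 0;0 0 -0.012 0 0 0'>/dev/null; python3 m.py; python3 go.py .5565 .136 .334; python3 shot.py w9; python3 - <<'E'
import cv2
g=cv2.cvtColor(cv2.imread('pics/w9.png'),6)
g=cv2.GaussianBlur(g,(1,5),0)
for v in (192,216,300,330): print(v,' '.join(str(x) for x in g[v,212:300:3]))
E
```

```text
t 27.3 yaw -1.660337071908376 [-0.49058534  0.02871995  0.13840842] [ 0.36115155 -2.52190686 -6.02279429] [0.55564704 0.13592545 0.3353644 ]
t 27.675 yaw -1.5416403371087088 [-0.71192137  0.28627159  0.14891006] [-0.91351751 -3.7118908  -4.09940028] [0.55585592 0.13593013 0.33545668]
t 28.05 yaw -1.5402089067083673 [-0.73012753 -0.04681086  0.06715539] [  0.50718557  -2.40832455 -12.75213128] [0.55618503 0.13597927 0.33748157]
t 28.05 pos [0.5562 0.136  0.3375] yaw -1.54 w 0.0144 F [  0.5  -2.4 -12.8] j [ 0.22  0.37  1.67 -0.    1.1   1.76]
row -0.0001 -0.0013 0.0139 0.001 -0.0003 -0.0 | mm 3 rows>= 0.1
192 87 87 88 84 84 84 85 85 54 48 48 54 54 53 53 57 51 56 53 44 41 86 84 85 85 86 88 87 89 86
216 86 87 86 87 86 85 80 83 42 44 45 43 47 49 46 46 45 44 45 44 41 77 80 86 85 86 83 86 87 86
300 23 24 24 17 25 19 24 26 31 41 45 45 47 46 46 47 45 44 44 46 23 23 24 25 22 25 21 23 20 24
330 22 24 26 24 20 21 56 191 198 51 47 43 45 47 46 46 44 41 45 48 99 165 124 18 25 21 23 23 21 21
```

```bash
python3 - <<'E'
import cv2
for n in('w5','w6','w7','w8','w9'):
    g=cv2.cvtColor(cv2.imread(f'pics/{n}.png'),6); g=cv2.GaussianBlur(g,(5,1),0)
    print(n,g[172:200,240],'|',g[172:200,267])
E
python3 -m pendant '0 0 0.004 0 0 -0.05;0 0 0.004 0 0 -0.05;0 0 0.004 0 0 -0.05'>/dev/null; python3 m.py
```

```text
w5 [90 91 88 90 90 90 85 87 87 79 57 46 44 46 45 41 41 44 44 45 48 52 60 63
 61 51 48 48] | [90 91 91 90 88 85 83 87 79 61 46 41 39 45 43 46 42 42 45 47 46 47 45 45
 43 48 42 45]
w6 [88 88 90 88 89 87 86 87 86 80 66 51 50 44 43 42 46 43 45 45 46 51 58 63
 68 74 75 74] | [89 87 89 90 88 85 86 88 81 62 42 44 42 43 45 44 42 42 44 47 53 59 60 66
 70 72 61 42]
w7 [69 70 70 72 73 71 71 70 67 60 50 41 36 34 36 39 38 39 32 33 35 43 46 50
 57 59 62 65] | [73 71 72 74 73 72 72 71 65 46 35 30 31 34 31 31 36 35 35 38 42 49 50 54
 48 35 37 34]
w8 [72 72 71 69 70 70 76 85 90 80 57 43 38 37 31 32 30 34 34 32 31 40 48 49
 49 56 59 58] | [73 68 73 69 72 75 82 90 80 56 32 33 30 33 35 32 31 34 34 37 40 40 47 54
 53 58 53 46]
w9 [88 89 86 85 84 88 88 87 81 63 48 48 42 40 42 43 40 43 43 42 48 52 57 62
 67 71 74 75] | [85 86 81 83 88 88 86 81 67 50 41 44 42 42 43 42 42 41 43 49 49 56 55 60
 62 60 58 57]
t 28.475 yaw -1.465908785623756 [-1.03754795  0.4334618   0.09232716] [-1.85559449 -4.50019895 -6.95514876] [0.55608294 0.1359672  0.33755107]
```

```bash
python3 -m pendant '0.006 0.003 0 0 0 0;0.006 0.003 0 0 0 0'>/dev/null; python3 m.py; python3 -m pendant '0.004 0 0 0 0 -0.04;0.004 0 0 0 0 -0.04'>/dev/null; python3 m.py; python3 -m pendant '0 0 -0.006 0 0 0;0 0 -0.012 0 0 0;0 0 -0.012 0 0 0'>/dev/null; python3 m.py
```

```text
t 28.725 yaw -1.4657167208109183 [-0.03293152  0.32544108  0.12034972] [-2.06515367  0.03461116 -7.0370369 ] [0.55576463 0.13505484 0.33757557]
t 28.975 yaw -1.406559041338145 [ 0.63579104  0.37536616 -0.01201309] [-2.29764071  3.33123718 -4.92075863] [0.55585421 0.13441103 0.33774806]
t 29.35 yaw -1.4057917015633894 [1.30096351 0.40024109 0.04602936] [-1.83411623  4.8882036  -6.15009543] [0.55588746 0.13423507 0.34071724]
```

```bash
python3 -m pendant '-0.004 0.002 -0.004 0 0 0;-0.004 0.002 -0.012 0 0 0;-0.004 0.002 -0.02 0 0 0;-0.004 0.002 -0.02 0 0 0'>/dev/null; python3 m.py; python3 -m pendant '0 0 -0.01 0 0 0;0 0 -0.02 0 0 0;0 0 -0.02 0 0 0'>/dev/null; python3 m.py
```

```text
t 29.85 yaw -1.4052224914406775 [ 0.94672765  0.09712685 -0.02179123] [-0.40905349  4.25122598 -2.32131861] [0.55540487 0.13450744 0.34602021]
t 30.225 yaw -1.4047235975838015 [ 0.26413726  0.00636126 -0.02994955] [ 0.90493236  1.70518805 -1.47556086] [0.55527108 0.13396586 0.35084006]
```

```bash
python3 -m pendant '0 0 -0.04 0 0 0;0 0 -0.1 0 0 0;0 0 -0.18 0 0 0;0 0.16 -0.18 0 0 0;0 0.16 -0.18 0 0 0'; python3 shot.py w10; python3 - <<'E'
from fit import *
p=dict(np.load('w10.npz'));q=[.72317547,.14854724,.06803983,0]
C=np.array([.5565,.136,.106])
u=proj(p,C);print(u)
im=cv2.imread('pics/w10.png');x,y=u.round().astype(int)
g=cv2.GaussianBlur(cv2.cvtColor(im,6),(0,0),1).astype(int)
E=proj(p,cov(q,[(-200,-125,30),(-200,125,30)]));print(E)
for uu in (120,150,360,390): 
    r=int(np.interp(uu,E[::-1,0],E[::-1,1]));print(uu,r-8,g[r-8:r+8,uu])
c=im[y-40:y+40,x-40:x+40];o=cv2.resize(c,(640,640),interpolation=2);o=np.clip((o.astype(float)-50)*2+30,0,255).astype(np.uint8);o2=o.copy()
for t,col in((1.571,(0,255,0)),(1.45,(0,0,255))):
    a=np.pi*1.5-t+q[2]
    P=np.array([C+[r*np.cos(a),r*np.sin(a),0] for r in(.002,.018)])
    v=((proj(p,P)-[x-40,y-40]+.5)*8).round().astype(int);cv2.line(o2,tuple(v[0]),tuple(v[1]),col,1)
aa=np.linspace(0,6.28,60)
for r,z in((.0245,.113),(.017,.113)):
    v=((proj(p,np.c_[C[0]+r*np.cos(aa),C[1]+r*np.sin(aa),0*aa+z])-[x-40,y-40]+.5)*8).round().astype(int);cv2.polylines(o2,[v],True,(255,0,0),1)
cv2.imwrite('pics/v12.png',np.hstack([o[:,120:520],o2[:,120:520]])[40:640])
E
```

```text
time: 30.85
position: [0.5136, 0.1273, 0.3966]
tool_rot: [[0.165, -0.986, -0.0], [-0.986, -0.165, -0.001], [0.001, 0.001, -1.0]]
wrist_force: [0.2, 0.6, -2.0]
width: 0.014
[252.49142828 130.25483093]
[[394.59120896 184.22113891]
 [ 96.0327631  155.8984173 ]]
120 150 [157 157 157 157 157 157 157 157 158 161 167 172 174 175 175 174]
150 153 [162 162 162 162 162 162 162 162 163 164 167 169 170 171 171 172]
360 172 [151 146 140 141 145 149 151 153 154 157 164 171 175 177 177 177]
390 175 [150 150 150 150 150 150 149 149 150 155 164 172 176 177 177 176]
```

View pics/v12.png

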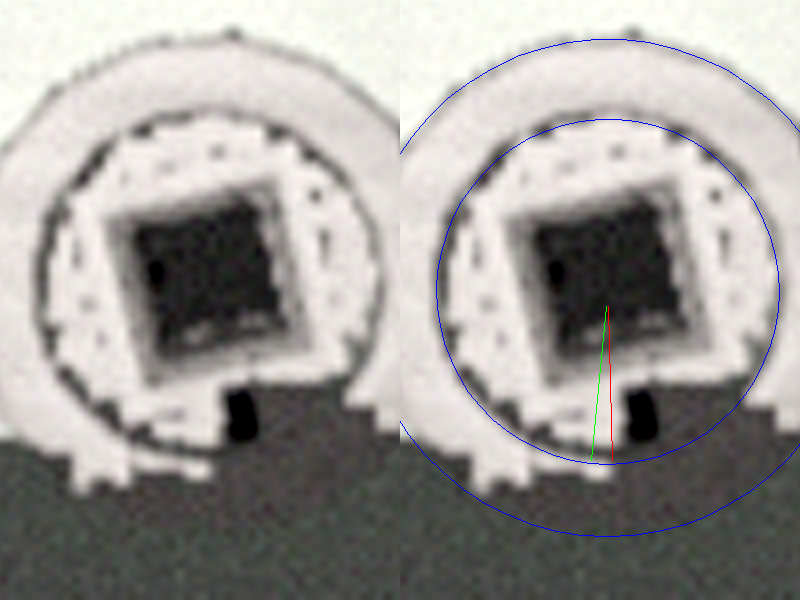

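```bash
python3 go.py .5565 .136 .375 -1.24
```

```text
t 30.9 pos [0.515  0.1275 0.3966] yaw -1.405 w 0.014 F [ 0.7  0.8 -2.4] j [ 0.22  0.25  1.68 -0.    1.21  1.63]
row -0.0061 -0.1693 0.0867 -0.0012 -0.0004 -0.1099 | mm 48 rows>= 0.9
```

```bash
python3 -m pendant '-0.006 -0.169 0 0 0 -0.11;-0.006 -0.169 0.06 0 0 -0.11;-0.006 -0.169 0.08 0 0 -0.11;-0.006 -0.169 0.08 0 0 -0.11;-0.006 -0.169 0.08 0 0 -0.11' - 70 | head -2; python3 go.py .5565 .136 .338 -1.24
```

```text
time: 31.52
position: [0.5569, 0.1362, 0.3757]
t 31.52 pos [0.5569 0.1362 0.3757] yaw -1.24 w 0.0143 F [-0.4 -0.3 -1.7] j [0.22 0.34 1.62 0.   1.19 1.46]
row 0.0003 0.0019 0.1507 -0.0004 -0.0 -0.0001 | mm 38 rows>= 0.6
```

```bash
python3 -m pendant '0 0.002 0.05 0 0 0;0 0.002 0.09 0 0 0;0 0.002 0.12 0 0 0;0 0.002 0.14 0 0 0;0 0.002 0.15 0 0 0' |sed -n 2p; python3 m.py; python3 -m pendant '0 0 0.006 0 0 0;0 0 0.01 0 0 0;0 0 0.01 0 0 0'>/dev/null;python3 m.py; python3 -m pendant '0 0 0.003 0 0 0;0 0 0.003 0 0 0'>/dev/null;python3 m.py
```

```text
position: [0.5566, 0.1361, 0.3373]
t 32.15 yaw -1.240015229318442 [-0.0613958   0.19678353 -0.05898094] [-1.4743339  -1.20861707 -1.27651372] [0.55657622 0.13607723 0.33726409]
t 32.525 yaw -1.2400162942274584 [-0.12531636  0.33662852 -0.00408717] [-2.27622089  0.29289343 -1.37781592] [0.55646745 0.13608327 0.3352312 ]
t 32.775 yaw -1.2400146972997068 [-0.13042477  0.65800257  0.00226842] [-3.13099578 -1.64216052  1.61709594] [0.55651183 0.13608832 0.33477594]
```

```bash
python3 -m pendant '0 0.002 0 0 0 0.1;0 0.002 0 0 0 0.2;0 0.002 0 0 0 0.27;0 0.002 0 0 0 0.27'>/dev/null; python3 m.py; python3 -m pendant '0 0 0 0 0 0.04;0 0 0 0 0 0.04'>/dev/null; python3 m.py; python3 -m pendant '0 0 0 0 0 0.04;0 0 0 0 0 0.04'>/dev/null; python3 m.py;python3 -m pendant '0 0 0 0 0 0.02;0 0 0 0 0 0.02'>/dev/null; python3 m.py
```

```text
t 33.275 yaw -1.643559882217688 [-0.30010843  0.80376751  0.03905879] [-3.10460935 -1.42432783  2.86030355] [0.5559598  0.13581706 0.33476335]
t 33.525 yaw -1.7027776746110095 [-0.34018263  0.88925523  0.04699083] [-2.76405553 -1.30520271  2.94294725] [0.55598073 0.13586079 0.33474789]
t 33.775 yaw -1.7626620528669639 [-0.39379931  1.00444936  0.11084433] [-2.8710846  -1.18899304  4.60323069] [0.5559996  0.13589354 0.33472481]
t 34.025 yaw -1.7940933434348738 [-0.3574296   1.14259254  0.23541091] [-4.85644272 -1.86636213  5.26045428] [0.55599991 0.13593335 0.33473573]
```

```bash
python3 -m pendant '0 0.004 -0.003 0 0 -0.06;0 0.004 -0.003 0 0 -0.06'>/dev/null; python3 m.py; python3 -m pendant '0 0 -0.002 0 0 -0.04;0 0 -0.002 0 0 -0.04'>/dev/null; python3 m.py; python3 -m pendant '0 0 -0.004 0 0 -0.03;0 0 -0.004 0 0 -0.03'>/dev/null; python3 m.py
```

```text
t 34.275 yaw -1.7055553795808462 [-0.47418585  0.32458035  0.04808457] [-1.22964535 -2.81546132 -0.77685936] [0.5554808  0.13605661 0.33483937]
t 34.525 yaw -1.6466977063320023 [-0.32557095  0.01419777  0.03931751] [-0.51666458 -2.0002727  -2.56138309] [0.5555648  0.13616968 0.3351166 ]
t 34.775 yaw -1.601851531711205 [-0.23811626 -0.07561368 -0.00682022] [-0.56814851 -1.52257918 -2.41904021] [0.55555923 0.13623901 0.3364283 ]
```

```bash
python3 -m pendant '0 0 -0.01 0 0 0;0 0 -0.02 0 0 0;0 0 -0.03 0 0 0;0 0 -0.03 0 0 0'>/dev/null; python3 m.py; python3 -m pendant '0 0 -0.02 0 0 0;0 0 -0.04 0 0 0;0 0 -0.07 0 0 0;0 0 -0.1 0 0 0;0 0 -0.2 0 0 0'>/dev/null; python3 m.py;  python3 -m pendant '0 0.16 0 0 0 0;0 0.16 0 0 0 0;0 0.16 0 0 0 0'>/dev/null; python3 shot.py w11; python3 m.py; python3 - <<'E'
from fit import *
def edges(n,yaw):
    p=dict(np.load(n+'.npz'));C=np.array([.5565,.136,.106]);x,y=proj(p,C).round().astype(int)
    im=cv2.imread(f'pics/{n}.png');c=cv2.resize(im[y-40:y+40,x-40:x+40],(640,640),interpolation=2)
    o=np.clip((c.astype(float)-50)*2+30,0,255).astype(np.uint8);cv2.imwrite(f'pics/z_{n}.png',o)
    def P(u,v,z): return at_z(p,(u+.5)/8-.5+x-40,(v+.5)/8-.5+y-40,z)[:2]
    # pointer: darkest blob around r 11-18mm
    a=np.linspace(0,2*np.pi,721);best=[]
    g=cv2.cvtColor(im,6).astype(np.float32)
    S=[]
    for r in np.arange(.0125,.0171,.0005):
        u=proj(p,np.c_[C[0]+r*np.cos(a),C[1]+r*np.sin(a),0*a+.106]).astype(np.float32)
        S.append(cv2.remap(g,u[:,0],u[:,1],1).ravel())
    S=np.median(S,0); w=np.pi*1.5+.068-a; w=(w+np.pi)%(2*np.pi)-np.pi
    k=(w>.9)&(w<1.9); i=np.where(k&(S<S[k].min()+15))[0]; print(n,'pointer phi',w[i].mean().round(3),w[i].min().round(3),w[i].max().round(3),S[k].min())
    # square: rotate search of gradient on mouth edge (half 9, z .106)
    gb=cv2.GaussianBlur(g,(0,0),.8);res=[]
    for half,z in((.009,.106),(.007,.104)):
      for f in np.arange(1.0,1.8,.02):
        s=0;th=.068-f
        for kx in range(4):
            t=th+kx*np.pi/2;nn=np.array([np.cos(t),np.sin(t)]);tt=np.array([-nn[1],nn[0]]);l=np.linspace(-.006,.006,25)
            def smp(h): 
                Q=C[:2]+nn*h+l[:,None]*tt; u=proj(p,np.c_[Q,0*l+z]).astype(np.float32);return cv2.remap(gb,u[:,0],u[:,1],1).ravel()
            s+=abs(np.median(smp(half+.0008)-smp(half-.0008)))
        res.append((round(float(s),1),half,round(f,2)))
    res.sort(reverse=True);print(res[:6])
for n in('w8','w10','w11'): edges(n,0)
E
```

```text
t 35.275 yaw -1.6001606496691119 [-0.20600609 -0.08257997 -0.00835994] [ 0.51720175 -1.09987007 -1.67677681] [0.5552637  0.1362375  0.34467456]
t 35.9 yaw -1.599969075894963 [-0.0052595  -0.05159641 -0.01855549] [ 0.44567084  0.19439884 -1.27935336] [0.5548926  0.13615565 0.393784  ]
t 36.325 yaw -1.599980848637697 [-0.00618891  0.03291977 -0.00072022] [ 0.36848185 -0.05637877 -3.27749707] [0.51571754 0.13741651 0.39459136]
w8 pointer phi 1.499 1.438 1.56 14.650879
[(122.5, 0.007, np.float64(1.6)), (122.1, 0.007, np.float64(1.56)), (121.9, 0.007, np.float64(1.58)), (121.6, 0.007, np.float64(1.54)), (121.2, 0.007, np.float64(1.52)), (120.6, 0.007, np.float64(1.64))]
w10 pointer phi 1.211 1.15 1.272 14.879395
[(133.6, 0.007, np.float64(1.24)), (132.8, 0.007, np.float64(1.22)), (132.7, 0.007, np.float64(1.2)), (132.6, 0.007, np.float64(1.26)), (132.5, 0.007, np.float64(1.18)), (132.4, 0.007, np.float64(1.14))]
w11 pointer phi 1.56 1.49 1.63 16.238281
[(115.8, 0.009, np.float64(1.74)), (113.4, 0.009, np.float64(1.76)), (112.9, 0.007, np.float64(1.68)), (112.6, 0.009, np.float64(1.72)), (112.3, 0.009, np.float64(1.78)), (112.3, 0.007, np.float64(1.7))]
```

```bash
python3 go.py .5756 -.3164 .44 -0.6
```

```text
t 36.33 pos [0.5157 0.1374 0.3946] yaw -1.6 w 0.014 F [ 0.4 -0.1 -3.3] j [0.24 0.26 1.67 0.   1.2  1.84]
row 1.8074 -0.2926 -0.1819 -0.001 -0.0002 -0.6667 | mm 460 rows>= 7.4
```

```bash
python3 -m pendant '0 0 -0.18 0 0 -0.1;0.2 -0.03 -0.18 0 0 -0.2;0.45 -0.07 -0.18 0 0 -0.3;0.7 -0.11 -0.18 0 0 -0.4;0.9 -0.15 -0.18 0 0 -0.5'|sed -n 1,2p; python3 go.py .5756 -.3164 .44 0.43
```

```text
time: 36.95
position: [0.5468, -0.0912, 0.4391]
t 36.95 pos [ 0.5468 -0.0912  0.4391] yaw -0.846 w 0.0144 F [ 0.5  0.4 -2. ] j [-0.19  0.27  1.55  0.    1.32  0.66]
row 0.7507 0.5112 -0.0033 -0.0 -0.0005 -0.8507 | mm 227 rows>= 6.8
```

```bash
python3 -m pendant '0.15 0.1 0 0 0 -0.12;0.3 0.2 0 0 0 -0.24;0.45 0.3 0 0 0 -0.36;0.6 0.4 0 0 0 -0.48;0.74 0.5 0 0 0 -0.6'>/dev/null; python3 go.py .5756 -.3164 .42 0.43
```

```text
t 37.58 pos [ 0.575  -0.3123  0.4386] yaw 0.055 w 0.014 F [ 0.1  0.7 -1.2] j [-0.52  0.43  1.31  0.    1.4  -0.57]
row 0.0015 0.0164 0.0744 -0.0001 -0.0001 -0.2497 | mm 19 rows>= 2.0
```

```bash
python3 -m pendant '0.002 0.012 0.074 0 0 -0.12;0.002 0.012 0.074 0 0 -0.25;0.002 0.012 0.074 0 0 -0.25;0.002 0.012 0.074 0 0 -0.25'>/dev/null; python3 go.py .5755 -.3164 .32 0.43
```

```text
t 38.08 pos [ 0.5753 -0.3133  0.4208] yaw 0.423 w 0.0138 F [-1.2 -0.9 -2.3] j [-0.52  0.44  1.34  0.    1.36 -0.94]
row -0.0045 0.0115 0.4031 0.0003 -0.0002 -0.0049 | mm 101 rows>= 1.6
```

```bash
python3 -m pendant '-0.004 0.012 0.1 0 0 0;-0.004 0.012 0.2 0 0 0;-0.004 0.012 0.32 0 0 0;-0.004 0.012 0.403 0 0 0;-0.004 0.012 0.403 0 0 0'>/dev/null; python3 -m pendant '0 0 0 0 0 0;0 0 0 0 0 0'>/dev/null; python3 go.py .5755 -.3164 .32 0.43; python3 - <<'E'
from fit import *
o=sensors.get_obs()
a=cam('scene');b=cam('side')
for n,p in(('s',a),('d',b)):
    cv2.imwrite(f'pics/{n}6.png',p['color'])
    tip=np.array(o['position'])-[0,0,.2465]
    print(n,proj(p,tip),'flange',proj(p,tip+[0,0,.026]))
    x,y=proj(p,tip+[0,0,.028]).round().astype(int);g=cv2.cvtColor(p['color'],6)
    for v in range(y-12,y+16,2): print(v,x-14,g[v,x-14:x+15])
w6=cv2.cvtColor(cv2.imread('pics/w6.png'),6);w11=cv2.cvtColor(cv2.imread('pics/w11.png'),6)
print(w6[172:196,255],w11[172:196,255])
E
```

```text
t 38.95 pos [ 0.5756 -0.3164  0.3215] yaw 0.425 w 0.0142 F [-0.1  0.  -2.7] j [-0.52  0.5   1.49  0.    1.15 -0.94]
row -0.0006 -0.0001 0.0059 0.0015 -0.0012 -0.0035 | mm 1 rows>= 0.0
s [152.93142449 175.25142295] flange [151.18625488 168.41961214]
156 137 [222 224 222 210 172 122  73  51  32  37  53  65  70  92 132 155 147 137
 125 116 104 115 145 185 213 219 219 219 218]
158 137 [221 221 222 222 216 209 199 183 163 127 102  81  79 102 156 199 217 220
 217 212 209 210 213 219 219 221 218 220 221]
160 137 [222 221 220 221 221 222 223 224 219 202 151 102  73  81 127 182 213 221
 221 220 222 221 218 219 220 220 220 217 216]
162 137 [222 221 223 221 223 224 223 222 221 214 184 135  91  78  99 143 193 216
 218 217 218 220 220 221 221 220 208 195 174]
164 137 [219 218 219 220 221 221 224 223 223 220 206 161 104  77  77 109 146 181
 203 217 225 223 215 207 182 159 139 134 142]
166 137 [221 220 219 218 221 222 221 221 223 211 178 129  90  76  75  73  79  99
 127 157 168 165 138 121 109 105 106 128 153]
168 137 [216 218 220 221 220 221 222 223 214 183 136  91  74  77  74  75  77  84
  89  96
[... 2215 characters left out ...]
 80  79  78  76  73  70  71  71  70  91 169]
257 344 [ 96 100 103 104 104 105 101  98  90  75  72  76  76  74  76  77  79  77
  77  75  72  82  89  90  80  76  77  76  70]
259 344 [ 99 103 103 102 101  97  93  90  77  74  76  78  76  75  73  71  73  73
  72  72  73  74  95 104 104 103 102  94  90]
261 344 [109  97  99  96  94  93  95  97  91  83  77  73  70  69  68  65  69  72
  75  77  77  89  99 101  98  97  97  99 100]
263 344 [128  94  95  94  94  96  97  98 100 100  96  90  85  86  89  79  76  77
  77  75  81  94  98  99 100  99 101 102 100]
[91 90 92 85 88 86 89 75 46 43 40 47 45 40 48 46 42 50 45 47 51 60 66 74] [70 67 75 68 81 87 86 58 38 25 28 28 32 33 40 32 31 37 30 42 42 38 46 49]
```

```bash
python3 -m pendant '0 0 0.03 0 0 0;0 0 0.06 0 0 0;0 0 0.09 0 0 0;0 0 0.1 0 0 0;0 0 0.1 0 0 0'>/dev/null; python3 m.py; python3 -m pendant '0 0 0.02 0 0 0;0 0 0.04 0 0 0;0 0 0.052 0 0 0;0 0 0.052 0 0 0'>/dev/null; python3 m.py
```

```text
t 39.675 yaw 0.4250104754735264 [-0.09459717 -0.15856325 -0.0020702 ] [ 0.59179319  0.17467622 -2.42283938] [ 0.57537655 -0.31631763  0.2946142 ]
t 40.175 yaw 0.4250511854161383 [-0.19906141 -0.23543028  0.00104927] [ 0.71293488 -0.9375769  -2.24732651] [ 0.57534482 -0.31627393  0.28158561]
```

```bash
python3 -m pendant '0 0 0.005 0 0 0;0 0 0.005 0 0 0'>/dev/null; python3 m.py; python3 -m pendant '0 0 0 0 0 0;0 0 0 0 0 0;0 0 0 0 0 0;0 0 0 0 0 0' 100 20|tail -2; python3 m.py
```

```text
t 40.425 yaw 0.42499964743808477 [-0.09734396 -0.06612009 -0.03551512] [ 0.81873354 -0.6624781  -0.56918326] [ 0.57528533 -0.31622986  0.28106792]
wrist_force: [0.9, 0.9, -0.1]
width: 0.0523
t 40.925 yaw 0.4250170955652514 [-0.01051638  0.06132217 -0.01658915] [ 0.9096627   0.94182804 -0.05260937] [ 0.57526288 -0.31621991  0.28068479]
```

```bash
python3 -m pendant '0 0 -0.1 0 0 0;0 0 -0.3 0 0 0;0 0 -0.5 0 0 0;0 0 -0.7 0 0 0;0 0 -0.7 0 0 0'|sed -n 1,2p; python3 -m pendant '0 -0.25 0 0 0 0;0 -0.5 0 0 0 0;0 -0.5 0 0 0 0;0 -0.5 0 0 0 0'|sed -n 1,2p; python3 - <<'E'
from fit import *
a=cam('scene');b=cam('side')
q=[.72317547,.14854724,.06803983,0]
old={'scene':cv2.imread('pics/scene0.png'),'side':cv2.imread('pics/side0.png')}
for n,p in(('scene',a),('side',b)):
    im=p['color'];cv2.imwrite(f'pics/{n}9.png',im)
    for t in('key_handle','screwdriver','sample_bottle'):
        print(n,t,[(round(r['confidence'],2),np.round(r['bbox'])) for r in spotter.masks_of(t,p)[:3]])
    d=cv2.absdiff(cv2.GaussianBlur(im,(0,0),1.5),cv2.GaussianBlur(old[n],(0,0),1.5)).max(2)>30
    k,l,s,c=cv2.connectedComponentsWithStats(d.astype(np.uint8));print([list(map(int,x)) for x in s[1:] if x[4]>25])
    for Q in((-200,-125,30),(-200,125,30),(0,-125,30)): print(proj(p,cov(q,Q)).round(),end=' ')
    print()
E
```

```text
time: 41.55
position: [0.5754, -0.3163, 0.4611]
time: 42.05
position: [0.5239, -0.2024, 0.4553]
scene key_handle [(0.77, array([137., 157.,  28.,  28.])), (0.66, array([183., 171.,  25.,  32.])), (0.54, array([123., 143.,  16.,  32.]))]
scene screwdriver [(0.79, array([176., 143.,  13.,  17.]))]
scene sample_bottle [(0.6, array([ 95., 164.,  40.,  53.]))]
[[145, 0, 41, 32, 869], [350, 0, 61, 73, 2803], [411, 0, 15, 27, 200], [406, 0, 42, 61, 685], [154, 37, 42, 91, 2415], [163, 51, 20, 4, 39], [349, 65, 20, 12, 121], [360, 79, 9, 5, 31], [328, 87, 12, 14, 86], [371, 93, 9, 24, 123], [335, 102, 19, 18, 142], [319, 105, 19, 29, 414], [354, 104, 11, 4, 30], [169, 123, 232, 79, 4566], [320, 135, 7, 5, 30], [318, 143, 18, 15, 105], [338, 150, 164, 143, 5039], [176, 183, 22, 31, 419], [479, 190, 8, 7, 31], [193, 195, 142, 135, 4994], [391, 250, 55, 51, 978], [239, 260, 12, 14, 74], [255, 260, 38, 39, 415], [307, 261, 29, 47, 155], [195, 271, 91, 69, 726], [192, 291, 89, 67, 681]]
[247. 212.] [336. 262.] [191. 266.] 
side key_handle [(0.92, array([295., 222.,  25.,  33.])), (0.68, array([38
[... 161 characters left out ...]
., 215.,  40.,  54.])), (0.19, array([346., 234.,  30.,  28.]))]
[[0, 0, 65, 49, 1446], [57, 0, 313, 232, 27528], [105, 0, 29, 13, 271], [172, 3, 29, 17, 201], [58, 12, 9, 5, 31], [245, 15, 13, 26, 130], [263, 16, 66, 22, 957], [61, 21, 19, 19, 145], [331, 27, 11, 11, 35], [259, 29, 8, 6, 34], [67, 54, 22, 13, 118], [0, 78, 101, 256, 9438], [124, 113, 43, 29, 581], [119, 138, 59, 54, 1263], [220, 140, 6, 8, 34], [237, 159, 38, 29, 135], [115, 181, 76, 132, 2420], [279, 187, 28, 18, 132], [102, 225, 14, 41, 229], [303, 226, 18, 10, 41], [312, 243, 28, 24, 262], [373, 244, 4, 11, 27], [130, 249, 188, 72, 6344], [71, 285, 31, 17, 348], [77, 314, 48, 16, 345]]
[268. 181.] [219. 139.] [318. 153.]
```

```bash
python3 go.py .565 .118 .40
```

```text
t 42.45 pos [ 0.524  -0.203   0.4554] yaw 0.424 w 0.0522 F [-0.7  0.9 -0.1] j [-0.39  0.27  1.51  0.    1.36 -0.81]
row 0.6781 -1.1024 0.2218 -0.0002 0.0001 -0.0 | mm 328 rows>= 5.3
```

```bash
python3 -m pendant '0.13 -0.21 0 0 0 0;0.26 -0.42 0 0 0 0;0.4 -0.65 0 0 0 0;0.53 -0.86 0 0 0 0;0.61 -1 0 0 0 0'>/dev/null;python3 -m pendant '0.06 -0.1 0 0 0 0;0.06 -0.1 0.1 0 0 0;0.06 -0.1 0.22 0 0 0;0.06 -0.1 0.22 0 0 0'|sed -n 1,2p; python3 shot.py w12; python3 - <<'E'
from fit import *
n='w12';p=dict(np.load(n+'.npz'));q=[.72317547,.14854724,.06803983,0];im=cv2.imread(f'pics/{n}.png');g=cv2.cvtColor(im,6).astype(np.float32)
a=np.linspace(0,2*np.pi,721);w=np.pi*1.5+.068-a; w=(w+np.pi)%(2*np.pi)-np.pi
for C in([.5565,.136,.106],[.556,.136,.106],[.557,.136,.106],[.5565,.1352,.106],[.5565,.1368,.106]):
    S=np.median([cv2.remap(g,*[c.astype(np.float32) for c in proj(p,np.c_[C[0]+r*np.cos(a),C[1]+r*np.sin(a),0*a+.106]).T],1).ravel() for r in np.arange(.0125,.0171,.0005)],0)
    i=np.where(S<S.min()+15)[0];print(w[i].mean().round(3),w[i].min().round(2),w[i].max().round(2),S.min())
# cover corner/edge: compare free edge for shut vs 0.03 open
gb=cv2.GaussianBlur(g,(0,0),1)
for t in(-.02,-.01,0,.01,.02,.04):
    l=np.linspace(-110,110,80)
    s=0
    f=lambda dx:cv2.remap(gb,*[c.astype(np.float32) for c in proj(p,cov([*q[:3],t],np.c_[0*l-200+dx,l,0*l+30])).T],1).ravel()
    print(t,np.median(np.abs(f(2)-f(-2))).round(1),end='; ')
E
```

```text
time: 43.58
position: [0.5626, 0.1171, 0.3985]
1.56 1.51 1.61 13.115723
1.56 1.5 1.62 19.02539
1.565 1.51 1.62 13.082031
1.617 1.56 1.67 13.733398
1.508 1.46 1.56 12.650391
-0.02 13.0; -0.01 14.1; 0 15.2; 0.01 15.2; 0.02 14.6; 0.04 11.0;
```

```bash
python3 -m pendant '0 0 -0.3 0 0 0;0 0 -0.3 0 0 0;0 0 -0.3 0 0 0'|sed -n 1,2p; python3 -c "
from station import env;print(env.job_done())"
```

```text
time: 44.0
position: [0.563, 0.117, 0.478]
the job is handed in; nothing more can be done
None
```

I shut the cover, locked it with the steel key, and put the key back in its hole in the tool block. I handed in at 44 s with the gripper clear of everything.

**Locking:** It took three insertions.
- **First turn:** the latch came to about 1.50 rad, short of the 1.571 stop.
- **Second turn:** I twisted the key too far and it jammed. The wrist force peaked at about 53 N while I was freeing it (limit 120 N), and the latch slipped back to about 1.2 rad.
- **Third turn:** I turned gently until the torque rose at the stop, and the key came out freely.

**Last checks:**
- **Latch:** the pointer reads 1.56 rad. If the measured latch centre is off by about 0.8 mm, this could be 1.51 to 1.62. A cruder check on the square socket's edges gave about 1.7 rad, which disagrees; I trusted the pointer.
- **Cover:** its edge matches fully shut, to within about 0.01 rad.
- **Key:** when released it was resting at the height where it started, and in both fixed cameras its handle is within 4 pixels of its starting position.
- **Other things on the bench:** the screwdriver and the green and yellow look-alikes are where they started to within a few pixels. The sample bottle was only located at the end, with no sign of a knock. I did not check the wash bottle or pH meter one by one, but the arm never went near them at their height.

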